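# Empty the bench of used blade cases into the blade safe

## Robot

A 6-joint arm with a two-finger parallel gripper is mounted at the origin on the work surface. World frame = base frame: x ahead of the robot, y to its left, z up, the work surface at z = 0. Lengths are in m, angles in rad, forces in N, time in s.
With the tool pointing down it reaches from about 0.35 to 0.95 m from the base axis. Payload 17.4 kg.
Tool frame: the origin (TCP) lies on the mounting face of the last link; the fingertips stand 186 mm ahead of it and the grasp point (between the pads) lies 167 mm ahead of it; z points along the fingers, y is the line along which they close (so a half turn about z gives the same grasp; the last joint's range is limited). The gripper opens to 93 mm and grips with 3 to 60 N. Pads are 15 mm wide; open, the fingers measure 128 mm over their backs; the gripper's body (75 mm by 188 mm) begins 65 mm behind the grasp point.
Start: joints at [1.126, 0.116, 1.442, -0, 1.584, -0.038], TCP at [0.267, 0.62, 0.405] pointing down, gripper open.
Joint ranges: [-2.83, 2.83], [-0.83, 2.19], [0.07, 2.5], [-1.14, 4.28], [0.01, 3], [-2.97, 2.97]. Speed limits (rad/s): [1.89, 1.89, 2.22, 3.14, 3.14, 3.14].

## Interface

Orientations are given as a unit quaternion [x, y, z, w].
In Python, from rig import state, read_camera, camera_model, job_done gives the robot as it stands.
- The arm moves only by the tool arm_command, never from a script. Its argument "increments" is a list of rows, each an object of numbers: "tx", "ty", "tz": the shift along the tool's x, y, z in m; "wx", "wy", "wz": the turn, a rotation vector about the tool's x, y, z in degrees. A call has 1 to 12 rows; each row is the pose to reach, as a shift and turn from the pose commanded when the call began, along the tool's axes at that moment; what a row does not reach only later rows make up. A row lasts 1/8 s, in which the tool goes at most 62.5 mm and 10.7 degrees, less where a joint would pass 70% of its speed; a pose out of reach is approached as far as the arm can. A call with a gripper value outside its range is refused whole. "gripper" is the closure in counts, from 0 (fully open) to 255 (shut), set as the call begins (left out, the last holds). The fingers move at their own pace and stop on an object; "newtons" is the grip in N (left out, the last holds). Time passes only in rows, so rows that repeat a pose let the fingers close. It gives the time, the measured TCP pose, the force, the opening and the grip force at its end, in the units of the state.
- state(): the state, without advancing time (a new reading comes with each control period).
- read_camera(name): name is "side" or "top" or "wrist"; returns the picture (420x560x3 uint8, blue, green, red); there is no depth.
- camera_model(name): a dict with "mtx" (3x3 intrinsics, pixels), "R" (3x3) and "t" (3): a world point X has camera coordinates R X + t; the wrist camera has in their place "hand_eye" (4x4, takes a point from camera to tool coordinates, whose origin is the TCP and whose axes are the flange's). Camera axes: x right, y down, z forward; pixel columns grow to the right and rows downward; lengths in m; the calibration is good to about 2 mm. A picture is of the moment at which its call begins: read the wrist's pose just before it. camera_model takes no time and is no camera call.
- job_done(): hands the job in; it is judged then, once.
The state is a dict: "time_s": time; "joint_pos": joint angles; "joint_vel": joint speeds; "joint_efforts": joint torques, N m; "position": TCP position; "tcp_rot": TCP orientation; "ft_force": force on the tool from outside, world axes, zero at the start; "ft_torque": the same for the moment, N m; "width": opening from 0.0 (shut) to 1.0 (fully open); "grasp_force": force on a finger pad.
Only numpy, scipy, OpenCV 4.12 (cv2) and the standard library are available. Lean on these libraries where they do the work, as an engineer would, in place of code of your own. Each camera call takes 0.05 s, during which the arm holds its last target. There are 200 camera calls.

## Task

Clear the used-blade cases off the bookbinder's cutting mat: turn the blade safe's collar all the way to the open mark (the ring), then push every case down through the sprung flap so that it drops inside and the flap snaps shut behind it. Then turn the collar back so that its lug clicks in at the shut mark (the solid dot), never on to the padlock mark, which would lock the safe for good; leave the knife, paste pot and book where they are.

Things in the scene. Friction and masses are not known exactly. Their poses are not given: they have to be found in the camera images.
- bin: the blade safe, a squat grey steel canister 150 mm across, 125 mm tall, screwed to the bench (cannot move); origin at the centre of its underside, z up. Its flat round lid (top at 125 mm) ends a fixed neck 124 mm across, the barrel around which the collar turns. Angles below are about its z, from its x
- mark_shut (a point): solid black dot on the lid, 9 mm across, 50 mm from the bin's axis at angle -1.26 rad: the lug stands beside it when shut. All marks are raised by less than 2 mm; a tick on the lid's rim marks every click
- mark_open (a point): black ring on the lid, 11 mm across, 50 mm from the bin's axis at angle +1.26 rad: the lug stands beside it when open
- mark_lock (a point): small black padlock sign on the lid, 50 mm from the bin's axis at angle -1.62 rad, one click past the dot: locked for good
- collar (a joint): angle of the aluminium collar, 148 mm across (rad, grows anticlockwise from above): 0 shut (start), 2.52 open (end stop), -0.36 locked for good (end stop). Clicks every 0.36 rad, 0.15 N m to pass a click, and pulls itself into the nearest one. Carries a steel shutter under the lid that covers the slot when shut and leaves it wholly free only at open
- lug (a point): centre of the top of the collar's upright black finger lug: 14 mm along the radius, 10 mm thick along the turn, standing 25 mm above the lid (top 150 mm above the bench), with a white pointer line; 68 mm from the bin's axis, at angle (collar - 1.26 rad) about the bin's z from its x
- slot (a point): centre of the slot in the plane of the lid's top, 32 mm from the bin's axis on its -x side. The slot measures 36 mm along the bin's x and 72 mm along its y, is steel-lined and 12 mm deep down to the flap
- flap (a joint): angle of the sprung dark steel flap that closes the bottom of the slot (rad): 0 shut, 1.4 hanging down; hinged along the slot's outer long edge, it swings down into the bin. It carries a case lying on it; pushing it open at the middle takes about 2 to 4 N, and a case slides off it into the bin once it is well down (fingertips about 30 mm below the lid)
- mat: dark green cutting mat, 250 x 310 x 2 mm, fixed to the bench; origin at the centre of its underside
- case1: used-blade case, a white plastic box with a black seam 58 x 24 x 20 mm (long along its x, wide along its y, 20 tall; about 60 g), lying flat on the mat; origin at the centre of its underside; None if absent. 3 to 5 such cases are out, all alike
- case2: used-blade case, a white plastic box with a black seam 58 x 24 x 20 mm (long along its x, wide along its y, 20 tall; about 60 g), lying flat on the mat; origin at the centre of its underside; None if absent. 3 to 5 such cases are out, all alike
- case3: used-blade case, a white plastic box with a black seam 58 x 24 x 20 mm (long along its x, wide along its y, 20 tall; about 60 g), lying flat on the mat; origin at the centre of its underside; None if absent. 3 to 5 such cases are out, all alike
- case4: used-blade case, a white plastic box with a black seam 58 x 24 x 20 mm (long along its x, wide along its y, 20 tall; about 60 g), lying flat on the mat; origin at the centre of its underside; None if absent. 3 to 5 such cases are out, all alike
- case5: used-blade case, a white plastic box with a black seam 58 x 24 x 20 mm (long along its x, wide along its y, 20 tall; about 60 g), lying flat on the mat; origin at the centre of its underside; None if absent. 3 to 5 such cases are out, all alike
- knife: bystander: black snap-off knife 150 x 22 x 14 mm (190 mm with its blade, along its x), on the bench beyond the mat; origin under the centre of its handle
- pastepot: bystander: white paste pot 84 mm across, 92 mm tall, with a brush standing in it up to 200 mm; origin at the centre of its underside
- book: bystander: closed brown book 155 x 215 x 39 mm; origin at the centre of its underside

How it is judged:
By the outcome, as a careful person would: the job done as asked, in the order asked, and still so for the second after the job is handed in, with the robot touching nothing.
Of case1, case2, case3, case4, case5 only 3 to 5 are there at a start; the rules pass over those that are not, and their reading is None.
At some moment in a run one of case1, case2, case3, case4, case5 may be knocked a few centimetres aside while the robot is not near it.
Once in a run the grip may slacken for a moment while it holds something.
It also fails if it takes over 210 s, if anything falls off the work surface, if the arm or the gripper's body presses on something with over 40 N, if the wrist force passes 120 N, or if a joint passes its speed limit or range.

## Working session

There is one attempt and no reset: what is moved stays moved. The work goes in short steps, Python scripts to look and compute and a tool call to move; the robot and the scene stay as the last step left them, time stands still between calls to the robot, and variables do not carry over. Pictures are saved under pics/ and viewed, at most 14 in all, crops included, and the job is handed in when it is done.

Besides the shell and the picture viewer there is one more tool, called after "Emit:" by a JSON object that holds its "name" and its "arguments". arm_command: Moves the arm, as the interface text tells. Its arguments: {"type":"object","properties":{"increments":{"type":"array","items":{"type":"object","properties":{"tx":{"type":"number"},"ty":{"type":"number"},"tz":{"type":"number"},"wx":{"type":"number"},"wy":{"type":"number"},"wz":{"type":"number"}}}},"gripper":{"type":"number"},"newtons":{"type":"number"}},"required":["increments"]}

```bash
mkdir -p pics; ls
python3 - <<'E'
from rig import *
import cv2, numpy as np
for n in("top","side"):
    cv2.imwrite(f"pics/{n}0.png",read_camera(n))
    m=camera_model(n); print(n,m["mtx"].round(1).tolist(),m["R"].round(3).tolist(),m["t"].round(3).tolist())
print(camera_model("wrist")); s=state(); print(s)
E
```

```text
pics
top [[434.0, 0.0, 273.1], [0.0, 434.0, 209.8], [0.0, 0.0, 1.0]] [[-0.005, -0.999, -0.037], [-0.987, 0.011, -0.158], [0.158, 0.035, -0.987]] [0.005, 0.641, 0.903]
side [[501.1, 0.0, 280.6], [0.0, 501.1, 212.1], [0.0, 0.0, 1.0]] [[0.697, -0.717, -0.018], [-0.366, -0.334, -0.869], [0.617, 0.612, -0.495]] [-0.435, 0.311, 1.003]
{'mtx': array([[355.56162637,   0.        , 278.77035217],
       [  0.        , 355.56162637, 208.01065068],
       [  0.        ,   0.        ,   1.        ]]), 'hand_eye': array([[ 8.42324869e-04, -9.65498980e-01, -2.60405471e-01,
         7.19194302e-02],
       [ 9.99999645e-01,  8.15969381e-04,  2.09315744e-04,
         4.77197137e-04],
       [ 1.03887538e-05, -2.60405555e-01,  9.65499325e-01,
         1.97728250e-02],
       [ 0.00000000e+00,  0.00000000e+00,  0.00000000e+00,
         1.00000000e+00]])}
{'time_s': 0.1, 'joint_pos': array([ 1.12619598e+00,  1.16407092e-01,  1.44217452e+00, -6.15828799e-05,
        1.58400959e+00, -3.78101114e-02]), 'joint_vel': array([ 0.00041273, -0.00068241, -0.002681  ,  0.00125133, -0.00030345,
       -0.00030175]), 'joint_efforts': array([ 1.50347114e-03, -7.22892451e+01, -6.23863721e+01,  7.81655707e-02,
        2.27850530e-02, -7.04042827e-05]), 'position': array([0.2670961 , 0.61991246, 0.40411464]), 'tcp_rot': array([ 2.01995979e-01,  9.79386223e-01, -4.92174658e-04, -8.93654126e-05]), 'ft_force': array([0.69149726, 0.29802825, 0.48118117]), 'ft_torque': array([0.0341734 , 0.03927525, 0.00476043]), 'grasp_force': 0.0, 'width': 0.9975611372483375}
```

View pics/top0.png

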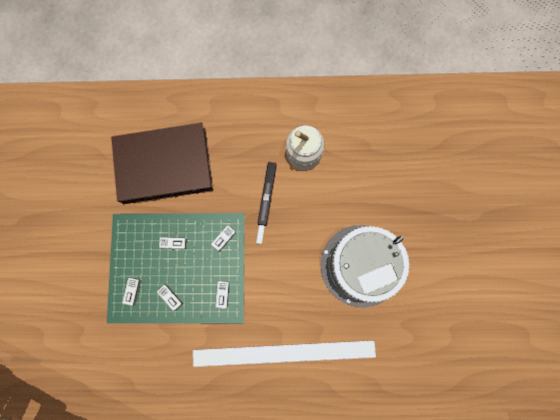

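View pics/side0.png

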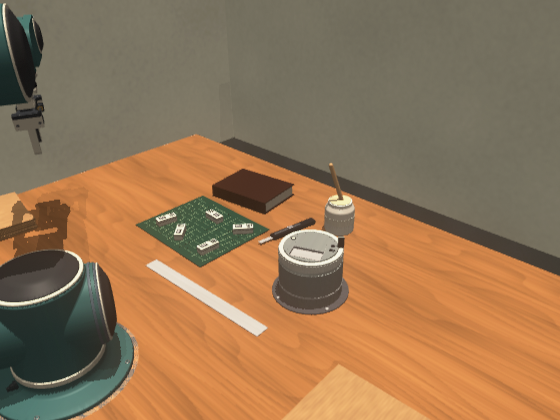

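The top view shows five cases on the mat (around (172,243), (223,238), (130,291), (169,297), (223,294)). The bin's lid is near (370,265), the slot at (378,278) and the lug at (398,240). Next I'll measure these.

```bash
cat > h.py <<'E'
from rig import *
import cv2, numpy as np
from scipy.spatial.transform import Rotation as Ro
def ray(name,s=None):
    m=camera_model(name); K=m["mtx"]
    if name=="wrist":
        T=np.eye(4); T[:3,:3]=Ro.from_quat(s["tcp_rot"]).as_matrix(); T[:3,3]=s["position"]
        C=T@m["hand_eye"]; R=C[:3,:3].T; t=-R@C[:3,3]
    else: R=np.array(m["R"]);t=np.array(m["t"])
    return K,R,t
def toplane(cam,uv,z):
    K,R,t=cam; uv=np.atleast_2d(np.float64(uv)); c=-R.T@t
    d=np.c_[uv,np.ones(len(uv))]@np.linalg.inv(K).T@R
    return c+d*((z-c[2])/d[:,2])[:,None]
def proj(cam,X):
    K,R,t=cam; p=(np.atleast_2d(X)@R.T+t)@K.T; return p[:,:2]/p[:,2:]
def cases(img,cam,z=.022,lo=120,amin=60,amax=900):
    """white blobs on the mat -> centre, angle of long axis (mod pi), size, at top plane"""
    hsv=cv2.cvtColor(img,cv2.COLOR_BGR2HSV)
    w=((hsv[...,2]>lo)&(hsv[...,1]<60)).astype(np.uint8)*255
    w=cv2.morphologyEx(w,cv2.MORPH_CLOSE,np.ones((5,5)))
    out=[]
    for c in cv2.findContours(w,cv2.RETR_EXTERNAL,cv2.CHAIN_APPROX_NONE)[0]:
        if not amin<cv2.contourArea(c)<amax: continue
        P=toplane(cam,c[:,0],z)[:,:2]
        (x,y),(a,b),an=cv2.minAreaRect((P*1000).astype(np.float32))
        if a<b: a,b,an=b,a,an+90
        out.append((x,y,a,b,(an+90)%180-90))
    return out
def show(name,path,box,k=3):
    im=read_camera(name); x0,y0,x1,y1=box
    cv2.imwrite(path,cv2.resize(im[y0:y1,x0:x1],None,fx=k,fy=k,interpolation=cv2.INTER_CUBIC)); return im
E
python3 - <<'E'
from h import *
im=show("top","pics/binc.png",(310,215,430,315),6); cam=ray("top")
for o in cases(im,cam): print(np.round(o,1))
for n,p,z in(("lid",(370,265),.125),("lug",(398,240),.15),("slot",(378,278),.125),("pot",(305,148),.09),("brush",(301,135),.2),("knife",(267,195),.014),("book",(162,163),.039)): print(n,toplane(cam,p,z).round(3))
E
```

```text
[591.2  30.4  42.2  13.8  -9.4]
[666.7  19.   84.2  13.  -11.4]
lid [[ 0.517 -0.194  0.125]]
lug [[ 0.564 -0.245  0.15 ]]
slot [[ 0.492 -0.208  0.125]]
pot [[ 0.769 -0.071  0.09 ]]
brush [[ 0.761 -0.06   0.2  ]]
knife [[0.682 0.015 0.014]]
book [[0.754 0.254 0.039]]
```

View pics/binc.png

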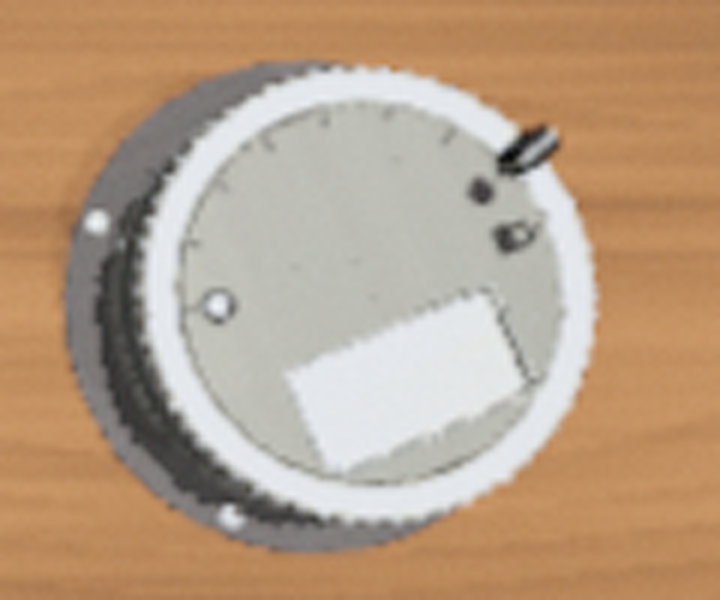

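Crop at 6x: the dot is at (482,190), the ring at (220,305) and the padlock at (513,237). The shutter-covered slot has corners (287,373), (487,290), (530,385) and (337,470). The lug top is near (540,143), standing beside the dot.

```bash
cat >> h.py <<'E'
def cases(img,cam,z=.022,lo=130,amin=100,amax=700,roi=None):
    hsv=cv2.cvtColor(img,cv2.COLOR_BGR2HSV)
    w=((hsv[...,2]>lo)&(hsv[...,1]<60)).astype(np.uint8)*255
    k=3
    w=cv2.morphologyEx(w,cv2.MORPH_OPEN,np.ones((k,k)))
    w=cv2.morphologyEx(w,cv2.MORPH_CLOSE,np.ones((7,7)))
    out=[]
    for c in cv2.findContours(w,cv2.RETR_EXTERNAL,cv2.CHAIN_APPROX_NONE)[0]:
        if not amin<cv2.contourArea(c)<amax: continue
        P=toplane(cam,c[:,0],z)[:,:2]
        (x,y),(a,b),an=cv2.minAreaRect((P*1000).astype(np.float32))
        if a<b: a,b,an=b,a,an+90
        if 35<a<80 and 12<b<40: out.append((x,y,a,b,(an+90)%180-90))
    return out
def rel(xyz,yaw=None,s=None):
    """shift in tool axes from the present pose to TCP xyz; yaw = world angle of tool y (closing line), deg, mod 180"""
    s=s or state(); R=Ro.from_quat(s["tcp_rot"]); d=R.inv().apply(np.array(xyz)-s["position"]); y=R.apply([0,1,0]); x=R.apply([0,0,1])
    cur=np.degrees(np.arctan2(y[1],y[0])); w=None
    if yaw is not None: w=-((yaw-cur+90)%180-90)
    print("shift mm",(d*1000).round(1),"wz",w,"cur yaw",round(cur,1),"tilt",np.degrees(np.arccos(-x[2])).round(2),"j6",s["joint_pos"][5].round(2))
E
python3 - <<'E'
from h import *
im=cv2.imread("pics/top0.png"); cam=ray("top")
for o in cases(im,cam): print(np.round(o,1))
c=lambda p:(310+p[0]/6-.4,215+p[1]/6-.4)
dot,ring,pad=[toplane(cam,c(p),.126)[0,:2] for p in((482,190),(220,305),(513,237))]
sl=toplane(cam,[c(p) for p in((287,373),(487,290),(530,385),(337,470))],.125)[:,:2]
lid=toplane(cam,c((371,292)),.125)[0,:2]
B=np.array([[50*np.cos(a),50*np.sin(a)] for a in(-1.26,1.26,-1.62)]+[[-32,0]])/1000
W=np.array([dot,ring,pad,sl.mean(0)])
b,w=B-B.mean(0),W-W.mean(0); yaw=np.arctan2((b[:,0]*w[:,1]-b[:,1]*w[:,0]).sum(),(b*w).sum())
R=np.array([[np.cos(yaw),-np.sin(yaw)],[np.sin(yaw),np.cos(yaw)]]); o=W.mean(0)-R@B.mean(0)
print("bin",o.round(4),"yaw",np.degrees(yaw),"res",((R@B.T).T+o-W).round(4).tolist(),"lid",lid.round(4),"slot",sl.mean(0).round(4))
print("lug",o+R@(68e-3*np.array([np.cos(-1.26),np.sin(-1.26)])), toplane(cam,c((540,143)),.15))
E
```

```text
bin [ 0.5211 -0.1963] yaw 22.795094947375894 res [[0.0001, -0.0002], [0.0003, 0.0005], [0.0001, 0.0002], [-0.0005, -0.0005]] lid [ 0.5205 -0.1966] slot [ 0.4921 -0.2082]
lug [ 0.56539958 -0.24790843] [[ 0.56679117 -0.24770873  0.15      ]]
```

Emit:
{"name": "arm_command", "arguments": {"increments": [{"tx":-0.309,"ty":-0.339,"wz":60},{"tx":-0.309,"ty":-0.339,"wz":103},{"tx":-0.309,"ty":-0.339,"wz":103},{"tx":-0.309,"ty":-0.339,"wz":103},{"tx":-0.309,"ty":-0.339,"wz":103},{"tx":-0.309,"ty":-0.339,"wz":103},{"tx":-0.309,"ty":-0.339,"wz":103},{"tx":-0.309,"ty":-0.339,"wz":103},{"tx":-0.309,"ty":-0.339,"wz":103},{"tx":-0.309,"ty":-0.339,"wz":103},{"tx":-0.309,"ty":-0.339,"wz":103},{"tx":-0.309,"ty":-0.339,"wz":103}], "gripper": 120, "newtons": 20}}

```text
$.increments[0]: bad value
```

Run:
```python
from h import *
s=state(); print(s["time_s"],s["position"].round(3),s["joint_pos"].round(2),s["width"])
rel((.5654,-.2479,.404),-139.4); im=cv2.imread("pics/top0.png"); print(im[225:310:4,150:240:6].max(2)[::3].tolist()); hsv=cv2.cvtColor(im,cv2.COLOR_BGR2HSV); print(hsv[288:306,216:230,2].tolist()); print(hsv[288:306,216:230,1].tolist())
```

```text
0.15 [0.267 0.62  0.404] [ 1.13  0.12  1.44  0.    1.58 -0.04] 1.0029498305688493
shift mm [-617.3 -679.     0.7] wz 26.09353881627726 cur yaw 66.7 tilt 0.05 j6 -0.04
[[129, 130, 131, 155, 137, 137, 154, 138, 140, 160, 144, 146, 148, 168, 149], [129, 131, 181, 169, 136, 124, 167, 142, 144, 145, 147, 181, 234, 234, 152], [167, 152, 142, 157, 122, 149, 154, 161, 163, 164, 166, 164, 181, 197, 170], [141, 130, 134, 168, 137, 140, 143, 143, 144, 148, 161, 151, 151, 164, 155], [144, 134, 135, 156, 137, 140, 145, 143, 145, 147, 161, 150, 152, 164, 155], [157, 143, 152, 139, 149, 149, 161, 162, 166, 164, 174, 159, 177, 147, 162], [130, 134, 220, 231, 228, 142, 142, 164, 147, 146, 161, 198, 198, 130, 154], [130, 145, 132, 134, 192, 141, 141, 152, 143, 147, 163, 148, 151, 164, 152]]
[[147, 196, 211, 155, 134, 137, 144, 142, 140, 185, 228, 206, 100, 122], [152, 197, 227, 207, 187, 191, 191, 181, 162, 193, 225, 203, 86, 122], [148, 197, 232, 230, 226, 225, 226, 225, 222, 225, 228, 202, 84, 123], [150, 199, 232, 232, 232, 234, 234, 234, 235, 235, 231, 201, 82, 119], [164, 205, 232, 233, 233, 234,
[... 1137 characters left out ...]
7, 5, 7, 8, 8, 3, 8, 25, 54], [28, 5, 4, 4, 5, 7, 7, 7, 8, 9, 3, 8, 24, 52], [25, 6, 4, 5, 5, 5, 7, 7, 8, 8, 1, 12, 35, 36], [26, 6, 4, 4, 5, 7, 7, 8, 7, 8, 1, 19, 43, 44], [15, 2, 5, 6, 6, 7, 6, 6, 8, 8, 1, 22, 41, 52], [10, 2, 5, 3, 6, 5, 6, 2, 9, 8, 1, 23, 34, 52], [13, 3, 5, 7, 7, 7, 6, 10, 7, 8, 4, 25, 31, 53], [11, 2, 5, 7, 8, 7, 7, 23, 7, 9, 4, 26, 38, 50], [11, 4, 5, 6, 7, 5, 7, 13, 7, 8, 5, 24, 40, 55], [9, 5, 4, 7, 7, 6, 5, 19, 7, 7, 7, 24, 43, 53], [8, 5, 6, 7, 7, 6, 6, 0, 9, 5, 4, 33, 38, 55], [6, 5, 7, 8, 7, 7, 7, 4, 7, 4, 5, 32, 35, 30], [4, 5, 6, 6, 7, 5, 4, 5, 8, 4, 9, 33, 37, 35], [5, 5, 4, 5, 0, 4, 12, 5, 7, 2, 6, 38, 38, 54], [5, 5, 6, 5, 7, 6, 6, 7, 7, 1, 12, 27, 45, 54]]
```

Emit:
{"name": "arm_command", "arguments": {"increments": [{"tx":-0.309,"ty":-0.339,"tz":0,"wx":0,"wy":0,"wz":60},{"tx":-0.309,"ty":-0.339,"tz":0,"wx":0,"wy":0,"wz":103},{"tx":-0.309,"ty":-0.339,"tz":0,"wx":0,"wy":0,"wz":103},{"tx":-0.309,"ty":-0.339,"tz":0,"wx":0,"wy":0,"wz":103},{"tx":-0.309,"ty":-0.339,"tz":0,"wx":0,"wy":0,"wz":103},{"tx":-0.309,"ty":-0.339,"tz":0,"wx":0,"wy":0,"wz":103},{"tx":-0.309,"ty":-0.339,"tz":0,"wx":0,"wy":0,"wz":103},{"tx":-0.309,"ty":-0.339,"tz":0,"wx":0,"wy":0,"wz":103},{"tx":-0.309,"ty":-0.339,"tz":0,"wx":0,"wy":0,"wz":103},{"tx":-0.309,"ty":-0.339,"tz":0,"wx":0,"wy":0,"wz":103}], "gripper": 120, "newtons": 20}}

```text
time_s: 1.4
position: [0.4168, 0.1858, 0.4047]
tcp_rot: [0.894, 0.449, -0.0, -0.0]
ft_force: [-0.2, 0.4, -0.1]
width: 0.529
grasp_force: 0.0
```

```bash
sed -i 's/lo=130,amin=100/lo=188,amin=100/' h.py
python3 - <<'E'
from h import *
s=state(); print(s["time_s"],s["position"].round(3),s["joint_pos"].round(2),s["width"])
rel((.5654,-.2479,.404),-139.4); im=cv2.imread("pics/top0.png");
for o in cases(im,ray("top")): print(np.round(o,1))
E
```

```text
1.4 [0.417 0.186 0.405] [ 0.36 -0.38  1.89 -0.    1.63  1.  ] 0.5287687940568622
shift mm [-259.3  378.1    0.7] wz -77.24736038306054 cur yaw -36.6 tilt 0.0 j6 1.0
[455.2 115.5  49.8  24.   -4. ]
[583.9 114.9  57.   22.7 -44.9]
```

Emit:
{"name": "arm_command", "arguments": {"increments": [{"tx":-0.259,"ty":0.378,"tz":0,"wx":0,"wy":0,"wz":60},{"tx":-0.259,"ty":0.378,"tz":0,"wx":0,"wy":0,"wz":103},{"tx":-0.259,"ty":0.378,"tz":0,"wx":0,"wy":0,"wz":103},{"tx":-0.259,"ty":0.378,"tz":0,"wx":0,"wy":0,"wz":103},{"tx":-0.259,"ty":0.378,"tz":0,"wx":0,"wy":0,"wz":103},{"tx":-0.259,"ty":0.378,"tz":0,"wx":0,"wy":0,"wz":103},{"tx":-0.259,"ty":0.378,"tz":0,"wx":0,"wy":0,"wz":103},{"tx":-0.259,"ty":0.378,"tz":0,"wx":0,"wy":0,"wz":103},{"tx":-0.259,"ty":0.378,"tz":0,"wx":0,"wy":0,"wz":103},{"tx":-0.259,"ty":0.378,"tz":0,"wx":0,"wy":0,"wz":103},{"tx":-0.259,"ty":0.378,"tz":0,"wx":0,"wy":0,"wz":103},{"tx":-0.259,"ty":0.378,"tz":0,"wx":0,"wy":0,"wz":103}]}}

```text
time_s: 2.9
position: [0.568, -0.2461, 0.4047]
tcp_rot: [0.909, -0.416, -0.0, -0.0]
ft_force: [-0.0, 0.6, -0.4]
width: 0.529
grasp_force: 0.0
```

Run:
```python
from h import *
s=state(); print(s["time_s"],s["position"].round(3),s["joint_pos"].round(2),s["width"])
im=read_camera("wrist"); cam=ray("wrist",s); cv2.imwrite("pics/w1.png",im)
rel((.5654,-.2479,.404),-139.4); print(proj(cam,[[.5654,-.2479,.15],[.5211,-.1963,.125]]).round())
```

```text
2.9 [ 0.568 -0.246  0.405] [-0.45 -0.01  1.57  0.    1.58  1.98] 0.5293782317751804
shift mm [-0.3  3.1  0.7] wz 0.22785583775063856 cur yaw -139.2 tilt 0.0 j6 1.98
[[284. 221.]
 [283. 292.]]
```

View pics/w1.png

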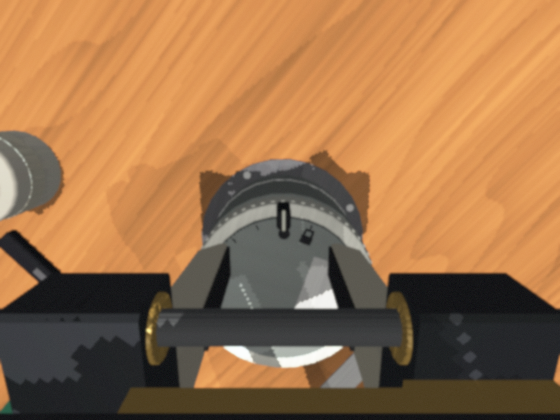

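The wrist view shows the lug at (284,219), right where the estimate predicts. Descending to grip it.

Emit:
{"name": "arm_command", "arguments": {"increments": [{"tx":0,"ty":0.003,"tz":0.05,"wx":0,"wy":0,"wz":0},{"tx":0,"ty":0.003,"tz":0.08,"wx":0,"wy":0,"wz":0},{"tx":0,"ty":0.003,"tz":0.09,"wx":0,"wy":0,"wz":0},{"tx":0,"ty":0.003,"tz":0.09,"wx":0,"wy":0,"wz":0}]}}

```text
time_s: 3.45
position: [0.5658, -0.2482, 0.3151]
tcp_rot: [0.909, -0.417, -0.0, -0.0]
ft_force: [0.1, -0.7, 0.1]
width: 0.527
grasp_force: 0.0
```

Emit:
{"name": "arm_command", "arguments": {"increments": [{"tx":0,"ty":0,"tz":0,"wx":0,"wy":0,"wz":0},{"tx":0,"ty":0,"tz":0,"wx":0,"wy":0,"wz":0},{"tx":0,"ty":0,"tz":0,"wx":0,"wy":0,"wz":0},{"tx":0,"ty":0,"tz":0,"wx":0,"wy":0,"wz":0},{"tx":0,"ty":0,"tz":0,"wx":0,"wy":0,"wz":0},{"tx":0,"ty":0,"tz":0,"wx":0,"wy":0,"wz":0}], "gripper": 255, "newtons": 15}}

```text
time_s: 4.2
position: [0.5657, -0.2482, 0.3149]
tcp_rot: [0.909, -0.417, 0.0, 0.0]
ft_force: [-1.3, -0.7, 2.4]
width: 0.106
grasp_force: 15.0
```

```bash
cat >> h.py <<'E'
BIN=np.array([.5211,-.1963]); BYAW=np.radians(22.8)
def arc(th0,th1,n,s=None):
    """rows (tx,ty mm, wz deg) turning the held lug from collar angle th0 to th1 (rad), tool turning along"""
    s=s or state(); R=Ro.from_quat(s["tcp_rot"]); p=s["position"][:2]-BIN
    for d in np.linspace(0,th1-th0,n+1)[1:]:
        c,q=np.cos(d),np.sin(d); v=np.array([[c,-q],[q,c]])@p-p
        t=R.inv().apply([*v,0])*1000; print("%.0f %.0f %.0f"%(t[0],t[1],-np.degrees(d)),end=" | ")
    print()
E
python3 - <<'E'
from h import *
s=state(); print(s["position"].round(4),s["ft_force"].round(1),s["width"]*93,s["grasp_force"])
p=s["position"][:2]-BIN; print(np.linalg.norm(p), np.arctan2(p[1],p[0])-BYAW)
arc(0,1.26,12);
E
```

```text
[ 0.5657 -0.2482  0.3149] [-1.3 -0.7  2.4] 9.894523024764599 15.000176131725311
0.06843433803493079 -1.259181480809319
-0 -7 -6 | -1 -14 -12 | -3 -21 -18 | -6 -28 -24 | -9 -34 -30 | -13 -40 -36 | -18 -46 -42 | -23 -51 -48 | -28 -55 -54 | -34 -59 -60 | -41 -63 -66 | -47 -65 -72 |
```

Emit:
{"name": "arm_command", "arguments": {"increments": [{"tx":0,"ty":-0.007,"tz":0,"wx":0,"wy":0,"wz":-6},{"tx":-0.001,"ty":-0.014,"tz":0,"wx":0,"wy":0,"wz":-12},{"tx":-0.003,"ty":-0.021,"tz":0,"wx":0,"wy":0,"wz":-18},{"tx":-0.006,"ty":-0.028,"tz":0,"wx":0,"wy":0,"wz":-24},{"tx":-0.009,"ty":-0.034,"tz":0,"wx":0,"wy":0,"wz":-30},{"tx":-0.013,"ty":-0.04,"tz":0,"wx":0,"wy":0,"wz":-36},{"tx":-0.018,"ty":-0.046,"tz":0,"wx":0,"wy":0,"wz":-42},{"tx":-0.023,"ty":-0.051,"tz":0,"wx":0,"wy":0,"wz":-48},{"tx":-0.028,"ty":-0.055,"tz":0,"wx":0,"wy":0,"wz":-54},{"tx":-0.034,"ty":-0.059,"tz":0,"wx":0,"wy":0,"wz":-60},{"tx":-0.041,"ty":-0.063,"tz":0,"wx":0,"wy":0,"wz":-66},{"tx":-0.047,"ty":-0.065,"tz":0,"wx":0,"wy":0,"wz":-72}]}}

```text
time_s: 5.7
position: [0.584, -0.1703, 0.3148]
tcp_rot: [0.98, 0.198, -0.001, 0.0]
ft_force: [-6.4, -3.3, 4.1]
width: 0.101
grasp_force: 15.0
```

Run:
```python
from h import *
s=state(); print(s["position"].round(4),s["ft_force"].round(1),s["width"]*93,s["grasp_force"],s["joint_pos"][5])
p=s["position"][:2]-BIN; t=np.arctan2(p[1],p[0])-BYAW+1.26; print(np.linalg.norm(p), t)
arc(t,2.52,12)
```

```text
[ 0.584  -0.1703  0.3148] [-6.4 -3.3  4.1] 9.35900657621752 15.001439899206161 0.8463591261004204
0.0680365625861358 1.2534950300477745
-0 -7 -6 | -1 -14 -12 | -3 -21 -18 | -6 -28 -24 | -9 -34 -30 | -13 -40 -36 | -17 -46 -42 | -22 -51 -48 | -28 -56 -54 | -34 -59 -60 | -40 -63 -67 | -47 -65 -73 |
```

Emit:
{"name": "arm_command", "arguments": {"increments": [{"tx":0,"ty":-0.007,"tz":0,"wx":0,"wy":0,"wz":-6},{"tx":-0.001,"ty":-0.014,"tz":0,"wx":0,"wy":0,"wz":-12},{"tx":-0.003,"ty":-0.021,"tz":0,"wx":0,"wy":0,"wz":-18},{"tx":-0.006,"ty":-0.028,"tz":0,"wx":0,"wy":0,"wz":-24},{"tx":-0.009,"ty":-0.034,"tz":0,"wx":0,"wy":0,"wz":-30},{"tx":-0.013,"ty":-0.04,"tz":0,"wx":0,"wy":0,"wz":-36},{"tx":-0.018,"ty":-0.046,"tz":0,"wx":0,"wy":0,"wz":-42},{"tx":-0.023,"ty":-0.051,"tz":0,"wx":0,"wy":0,"wz":-48},{"tx":-0.028,"ty":-0.055,"tz":0,"wx":0,"wy":0,"wz":-54},{"tx":-0.034,"ty":-0.059,"tz":0,"wx":0,"wy":0,"wz":-60},{"tx":-0.041,"ty":-0.063,"tz":0,"wx":0,"wy":0,"wz":-66},{"tx":-0.047,"ty":-0.065,"tz":0,"wx":0,"wy":0,"wz":-72}]}}

```text
time_s: 7.2
position: [0.5156, -0.1288, 0.3149]
tcp_rot: [0.676, 0.736, -0.001, 0.001]
ft_force: [-2.0, -6.2, 0.5]
width: 0.104
grasp_force: 15.0
```

Run:
```python
from h import *
s=state(); print(s["position"].round(4),s["ft_force"].round(1),s["width"]*93,s["grasp_force"],s["joint_pos"][5])
p=s["position"][:2]-BIN; t=np.arctan2(p[1],p[0])-BYAW+1.26; print(np.linalg.norm(p), t)
```

```text
[ 0.5156 -0.1288  0.3149] [-2.  -6.2  0.5] 9.71029709979198 15.001501590013504 -0.37718324231580724
0.0677687219427591 2.514156837040625
```

Emit:
{"name": "arm_command", "arguments": {"increments": [{"tx":0,"ty":0,"tz":0,"wx":0,"wy":0,"wz":0},{"tx":0,"ty":0,"tz":0,"wx":0,"wy":0,"wz":0},{"tx":0,"ty":0,"tz":0,"wx":0,"wy":0,"wz":0},{"tx":0,"ty":0,"tz":-0.02,"wx":0,"wy":0,"wz":0},{"tx":0,"ty":0,"tz":-0.08,"wx":0,"wy":0,"wz":0},{"tx":0,"ty":0,"tz":-0.11,"wx":0,"wy":0,"wz":0},{"tx":0,"ty":0,"tz":-0.11,"wx":0,"wy":0,"wz":0}], "gripper": 110}}

```text
time_s: 8.07
position: [0.5159, -0.1282, 0.4288]
tcp_rot: [0.678, 0.735, 0.001, 0.002]
ft_force: [0.4, -0.4, -0.8]
width: 0.569
grasp_force: 0.0
```

```bash
cat >> h.py <<'E'
def cases(img,cam,z=.022,lo=188,box=(330,720,40,420),dbg=False):
    hsv=cv2.cvtColor(img,cv2.COLOR_BGR2HSV)
    w=((hsv[...,2]>lo)&(hsv[...,1]<60)).astype(np.uint8)*255
    w=cv2.morphologyEx(w,cv2.MORPH_CLOSE,np.ones((3,3)))
    C=cv2.findContours(w,cv2.RETR_EXTERNAL,cv2.CHAIN_APPROX_NONE)[0]
    f=np.zeros_like(w); cv2.drawContours(f,C,-1,255,-1)
    f=cv2.morphologyEx(f,cv2.MORPH_OPEN,np.ones((5,5)))
    out=[]
    for c in cv2.findContours(f,cv2.RETR_EXTERNAL,cv2.CHAIN_APPROX_NONE)[0]:
        if cv2.contourArea(c)<60: continue
        P=toplane(cam,c[:,0],z)[:,:2]*1000
        (x,y),(a,b),an=cv2.minAreaRect(P.astype(np.float32))
        if a<b: a,b,an=b,a,an+90
        r=(x,y,a,b,(an+90)%180-90)
        if dbg: print(np.round(r,1),w.shape)
        if box[0]<x<box[1] and box[2]<y<box[3] and 35<a<80 and 12<b<45: out.append(r)
    return out
E
python3 - <<'E'
from h import *
im=read_camera("top"); cv2.imwrite("pics/top1.png",im); cam=ray("top")
for o in cases(im,cam): print(np.round(o,1))
cv2.imwrite("pics/top1c.png",cv2.resize(im[200:330,95:435],None,fx=2.3,fy=2.3,interpolation=cv2.INTER_CUBIC))
s=state(); print(s["position"],s["joint_pos"].round(2))
E
```

```text
[451.8 233.4  57.2  24.6  45.2]
[457.1 115.8  57.5  25.1  -4.7]
[465.7 320.5  56.7  24.3 -11.8]
[574.7 230.5  57.6  22.6  89.6]
[582.8 113.8  57.   32.3 -44.9]
[ 0.51586083 -0.1282557   0.42646708] [-0.29 -0.2   1.72  0.    1.63 -0.37]
```

View pics/top1c.png

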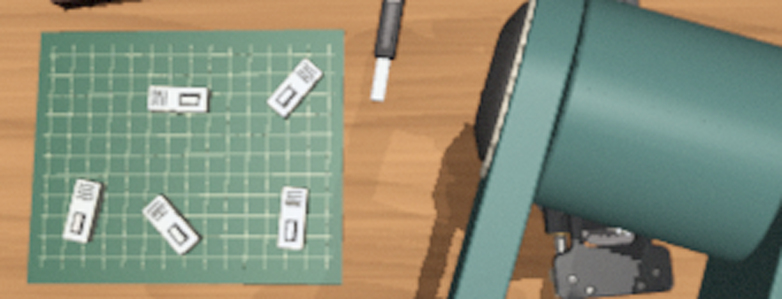

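All five cases are found, lying apart on the mat; the arm stands clear of them over the bin. I'll grip each case by its end faces, which lets me push it down without turning the tool.

```bash
cat >> h.py <<'E'
SLOT=np.array([.4921,-.2082])
def rel(xyz,yaw,s=None):
    s=s or state(); R=Ro.from_quat(s["tcp_rot"]); d=R.inv().apply(np.array(xyz)-s["position"]); y=R.apply([0,1,0]); z=R.apply([0,0,1])
    cur=np.degrees(np.arctan2(y[1],y[0])); j1,j6=np.degrees(s["joint_pos"][[0,5]]); n1=np.degrees(np.arctan2(xyz[1],xyz[0]))
    opt=[]
    for k in range(-2,3):
        w=-(yaw+180*k-cur); e=j6+(n1-j1)+w
        if abs(e)<165: opt.append((abs(w),round(w,1),"j6->%.0f"%e))
    print("shift mm",(d*1000).round(1),"wz",[o[1:] for o in sorted(opt)[:2]],"tilt",np.degrees(np.arccos(-z[2])).round(2))
E
python3 - <<'E'
from h import *
rel((.4571,.1158,.30),-4.7)
E
```

```text
shift mm [248.1 -38.9 126.2] wz [(np.float64(9.4), 'j6->19'), (np.float64(-170.6), 'j6->-161')] tilt 0.13
```

Emit:
{"name": "arm_command", "arguments": {"increments": [{"tx":0.06,"ty":-0.01,"tz":0.0,"wx":0,"wy":0,"wz":3},{"tx":0.12,"ty":-0.02,"tz":0.02,"wx":0,"wy":0,"wz":9},{"tx":0.18,"ty":-0.03,"tz":0.06,"wx":0,"wy":0,"wz":9},{"tx":0.23,"ty":-0.036,"tz":0.1,"wx":0,"wy":0,"wz":9},{"tx":0.248,"ty":-0.039,"tz":0.126,"wx":0,"wy":0,"wz":9},{"tx":0.248,"ty":-0.039,"tz":0.126,"wx":0,"wy":0,"wz":9},{"tx":0.248,"ty":-0.039,"tz":0.126,"wx":0,"wy":0,"wz":9}], "gripper": 30}}

```text
time_s: 9.0
position: [0.4569, 0.1154, 0.2992]
tcp_rot: [0.733, 0.68, -0.0, 0.0]
ft_force: [0.6, -0.1, 0.3]
width: 0.881
grasp_force: 0.0
```

Run:
```python
from h import *
s=state(); im=read_camera("wrist"); cv2.imwrite("pics/w2.png",im); cam=ray("wrist",s)
for o in cases(im,cam): print(np.round(o,1))
print(s["width"]); rel((.4571,.1158,.198),-4.7)
```

```text
[584.6 114.5  58.2  25.3 -41.8]
[573.8 225.4  49.1  23.8  88. ]
0.8813093370494693
shift mm [  0.7  -0.2 101.6] wz [(np.float64(0.4), 'j6->19'), (np.float64(-179.6), 'j6->-161')] tilt 0.05
```

View pics/w2.png

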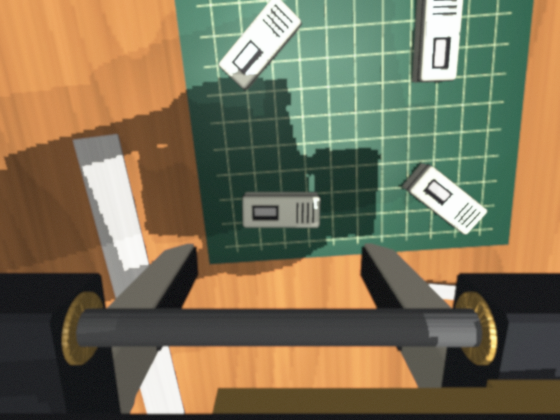

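The wrist view shows the target case at (282,212), centred between the fingers. Descending.

Emit:
{"name": "arm_command", "arguments": {"increments": [{"tx":0,"ty":0,"tz":0.05,"wx":0,"wy":0,"wz":0},{"tx":0,"ty":0,"tz":0.09,"wx":0,"wy":0,"wz":0},{"tx":0,"ty":0,"tz":0.102,"wx":0,"wy":0,"wz":0},{"tx":0,"ty":0,"tz":0.102,"wx":0,"wy":0,"wz":0}]}}

```text
time_s: 9.55
position: [0.4572, 0.1153, 0.1976]
tcp_rot: [0.733, 0.68, 0.0, 0.0]
ft_force: [-0.0, -0.3, 0.9]
width: 0.885
grasp_force: 0.0
```

Emit:
{"name": "arm_command", "arguments": {"increments": [{"tx":0,"ty":0,"tz":0,"wx":0,"wy":0,"wz":0},{"tx":0,"ty":0,"tz":0,"wx":0,"wy":0,"wz":0},{"tx":0,"ty":0,"tz":0,"wx":0,"wy":0,"wz":0},{"tx":0,"ty":0,"tz":0,"wx":0,"wy":0,"wz":0},{"tx":0,"ty":0,"tz":-0.02,"wx":0,"wy":0,"wz":0},{"tx":0,"ty":0,"tz":-0.07,"wx":0,"wy":0,"wz":0},{"tx":0,"ty":0,"tz":-0.13,"wx":0,"wy":0,"wz":0},{"tx":0,"ty":0,"tz":-0.18,"wx":0,"wy":0,"wz":0},{"tx":0,"ty":0,"tz":-0.2,"wx":0,"wy":0,"wz":0},{"tx":0,"ty":0,"tz":-0.2,"wx":0,"wy":0,"wz":0}], "gripper": 255, "newtons": 25}}

```text
time_s: 10.8
position: [0.4568, 0.1157, 0.397]
tcp_rot: [0.733, 0.68, 0.0, 0.0]
ft_force: [-0.6, 0.1, -2.0]
width: 0.621
grasp_force: 25.0
```

Run:
```python
from h import *
s=state(); print(s["position"].round(4),s["width"]*93,s["grasp_force"])
rel((*SLOT,.40),-67.2)
```

```text
[0.4568 0.1157 0.397 ] 57.74502247297082 24.999615848064423
shift mm [-320.3   59.5   -3. ] wz [(np.float64(62.9), 'j6->44'), (np.float64(-117.1), 'j6->-136')] tilt 0.06
```

Held at 57.7 mm. Carrying it over the slot.

Emit:
{"name": "arm_command", "arguments": {"increments": [{"tx":-0.04,"ty":0.007,"tz":0,"wx":0,"wy":0,"wz":6},{"tx":-0.085,"ty":0.015,"tz":0,"wx":0,"wy":0,"wz":14},{"tx":-0.13,"ty":0.024,"tz":0,"wx":0,"wy":0,"wz":23},{"tx":-0.175,"ty":0.032,"tz":0,"wx":0,"wy":0,"wz":32},{"tx":-0.22,"ty":0.041,"tz":0,"wx":0,"wy":0,"wz":41},{"tx":-0.26,"ty":0.048,"tz":0,"wx":0,"wy":0,"wz":50},{"tx":-0.3,"ty":0.056,"tz":0,"wx":0,"wy":0,"wz":58},{"tx":-0.32,"ty":0.06,"tz":0,"wx":0,"wy":0,"wz":63},{"tx":-0.32,"ty":0.06,"tz":0,"wx":0,"wy":0,"wz":63},{"tx":-0.32,"ty":0.06,"tz":0,"wx":0,"wy":0,"wz":63}]}}

```text
time_s: 12.05
position: [0.4925, -0.2074, 0.3953]
tcp_rot: [0.98, 0.198, -0.001, -0.001]
ft_force: [-0.2, 0.6, -0.3]
width: 0.621
grasp_force: 25.0
```

Run:
```python
from h import *
s=state(); im=read_camera("wrist"); cv2.imwrite("pics/w3.png",im); print(s["position"].round(4),s["width"]*93,s["grasp_force"])
rel((*SLOT,.313),-67.2)
```

```text
[ 0.4925 -0.2074  0.3953] 57.74644420679314 24.999698996543884
shift mm [-0.7  0.8 82.7] wz [(np.float64(0.0), 'j6->44'), (np.float64(-180.0), 'j6->-136')] tilt 0.08
```

View pics/w3.png

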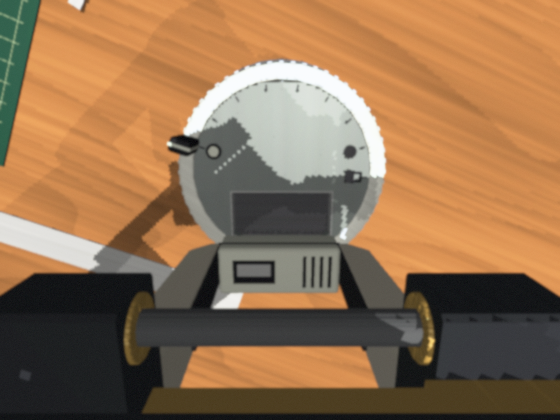

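The lug stands beside the ring at (183,145), the slot at (281,213) is open and dark, and the case is held level in front. Lowering it into the slot.

Emit:
{"name": "arm_command", "arguments": {"increments": [{"tx":-0.001,"ty":0.001,"tz":0.04,"wx":0,"wy":0,"wz":0},{"tx":-0.001,"ty":0.001,"tz":0.062,"wx":0,"wy":0,"wz":0},{"tx":-0.001,"ty":0.001,"tz":0.07,"wx":0,"wy":0,"wz":0},{"tx":-0.001,"ty":0.001,"tz":0.077,"wx":0,"wy":0,"wz":0},{"tx":-0.001,"ty":0.001,"tz":0.082,"wx":0,"wy":0,"wz":0},{"tx":-0.001,"ty":0.001,"tz":0.082,"wx":0,"wy":0,"wz":0}]}}

```text
time_s: 12.85
position: [0.4921, -0.2093, 0.3149]
tcp_rot: [0.98, 0.197, 0.0, 0.0]
ft_force: [-0.4, 0.1, -0.2]
width: 0.622
grasp_force: 25.0
```

Emit:
{"name": "arm_command", "arguments": {"increments": [{"tx":0,"ty":0,"tz":0,"wx":0,"wy":0,"wz":0},{"tx":0,"ty":0,"tz":0,"wx":0,"wy":0,"wz":0},{"tx":0,"ty":0,"tz":0,"wx":0,"wy":0,"wz":0},{"tx":0,"ty":0,"tz":-0.03,"wx":0,"wy":0,"wz":0},{"tx":0,"ty":0,"tz":-0.06,"wx":0,"wy":0,"wz":0},{"tx":0,"ty":0,"tz":-0.06,"wx":0,"wy":0,"wz":0}], "gripper": 50}}

```text
time_s: 13.6
position: [0.4922, -0.2093, 0.3771]
tcp_rot: [0.98, 0.197, 0.001, 0.001]
ft_force: [-0.4, 0.1, -0.1]
width: 0.805
grasp_force: 0.0
```

Run:
```python
from h import *
s=state(); im=read_camera("wrist"); cv2.imwrite("pics/w4.png",im); print(s["position"].round(4),s["width"]*93,s["grasp_force"])
rel((*SLOT,.278),-67.2)
```

```text
[ 0.4922 -0.2093  0.3771] 74.84977820211577 0.0
shift mm [ 0.4 -1.1 97.4] wz [(np.float64(-0.1), 'j6->44'), (np.float64(-180.1), 'j6->-136')] tilt 0.09
```

View pics/w4.png

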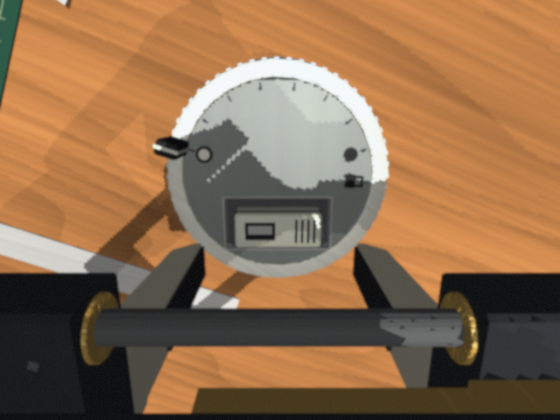

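The case at (280,230) sits in the slot. Closing the fingers, then pushing down.

Emit:
{"name": "arm_command", "arguments": {"increments": [{"tx":0,"ty":-0.001,"tz":0,"wx":0,"wy":0,"wz":0},{"tx":0,"ty":-0.001,"tz":0,"wx":0,"wy":0,"wz":0},{"tx":0,"ty":-0.001,"tz":0,"wx":0,"wy":0,"wz":0},{"tx":0,"ty":-0.001,"tz":0.0,"wx":0,"wy":0,"wz":0},{"tx":0,"ty":-0.001,"tz":0.02,"wx":0,"wy":0,"wz":0},{"tx":0,"ty":-0.001,"tz":0.045,"wx":0,"wy":0,"wz":0},{"tx":0,"ty":-0.001,"tz":0.055,"wx":0,"wy":0,"wz":0},{"tx":0,"ty":-0.001,"tz":0.065,"wx":0,"wy":0,"wz":0}], "gripper": 255}}

```text
time_s: 14.65
position: [0.492, -0.2083, 0.3102]
tcp_rot: [0.98, 0.197, 0.001, 0.0]
ft_force: [1.4, 0.7, 3.6]
width: 0.021
grasp_force: 1.6
```

Emit:
{"name": "arm_command", "arguments": {"increments": [{"tx":0,"ty":0,"tz":0.01,"wx":0,"wy":0,"wz":0},{"tx":0,"ty":0,"tz":0.018,"wx":0,"wy":0,"wz":0},{"tx":0,"ty":0,"tz":0.026,"wx":0,"wy":0,"wz":0},{"tx":0,"ty":0,"tz":0.033,"wx":0,"wy":0,"wz":0},{"tx":0,"ty":0,"tz":0.033,"wx":0,"wy":0,"wz":0}]}}

```text
time_s: 15.28
position: [0.4916, -0.2083, 0.276]
tcp_rot: [0.98, 0.197, -0.0, -0.0]
ft_force: [2.7, 1.2, -0.3]
width: 0.007
grasp_force: 1.3
```

Emit:
{"name": "arm_command", "arguments": {"increments": [{"tx":0,"ty":0,"tz":0,"wx":0,"wy":0,"wz":0},{"tx":0,"ty":0,"tz":-0.02,"wx":0,"wy":0,"wz":0},{"tx":0,"ty":0,"tz":-0.06,"wx":0,"wy":0,"wz":0},{"tx":0,"ty":0,"tz":-0.11,"wx":0,"wy":0,"wz":0},{"tx":0,"ty":0,"tz":-0.13,"wx":0,"wy":0,"wz":0}]}}

```text
time_s: 15.9
position: [0.4913, -0.2083, 0.4114]
tcp_rot: [0.98, 0.197, 0.002, 0.001]
ft_force: [0.3, 0.1, 0.3]
width: 0.005
grasp_force: 0.0
```

```bash
cat >> h.py <<'E'
def status(tag):
    s=state(); print(s["time_s"],s["position"].round(4),(s["width"]*93).round(1),s["grasp_force"].round(1))
    im=read_camera("wrist"); cv2.imwrite(f"pics/w{tag}.png",im); cam=ray("wrist",s)
    p=proj(cam,[[*SLOT,.113]])[0].astype(int); g=im[p[1]-12:p[1]+12,p[0]-30:p[0]+30].max(2); print("slot px",p,"bright med/max",np.median(g),np.percentile(g,98))
    t=read_camera("top"); cv2.imwrite(f"pics/t{tag}.png",t)
    for o in cases(t,ray("top")): print(np.round(o,1)); rel((o[0]/1e3,o[1]/1e3,.30),o[4],s)
E
python3 - <<'E'
from h import *
import h
im=cv2.imread("pics/w4.png"); status("5")
E
```

```text
Traceback (most recent call last):
  File "h.py", line 88, in status
    s=state(); print(s["time_s"],s["position"].round(4),(s["width"]*93).round(1),s["grasp_force"].round(1))
                                                        ^^^^^^^^^^^^^^^^^^^^^
AttributeError: 'float' object has no attribute 'round'
```

```bash
sed -i 's/(s\["width"\]\*93).round(1),s\["grasp_force"\].round(1)/s["width"]*93,s["grasp_force"]/' h.py; python3 -c "
from h import *
status('5')"
```

```text
15.9 [ 0.4913 -0.2083  0.4114] 0.4637810717428505 0.0
slot px [277 204] bright med/max 61.0 117.22000000000003
[452.4 233.9  55.6  24.6  45.2]
shift mm [ 134.3 -423.4  110.3] wz [(np.float64(67.5), 'j6->162'), (np.float64(-112.5), 'j6->-18')] tilt 0.25
[465.7 320.5  56.7  24.3 -11.8]
shift mm [ 180.  -498.2  110.1] wz [(np.float64(-55.6), 'j6->46'), (np.float64(-235.6), 'j6->-134')] tilt 0.25
[574.7 230.5  57.6  22.6  89.6]
shift mm [ 245.9 -373.1  110.7] wz [(np.float64(23.1), 'j6->112'), (np.float64(-156.9), 'j6->-68')] tilt 0.25
[582.8 113.8  57.   32.3 -44.9]
shift mm [ 208.4 -262.3  111. ] wz [(np.float64(-22.5), 'j6->56'), (np.float64(-202.5), 'j6->-124')] tilt 0.25
```

View pics/w5.png

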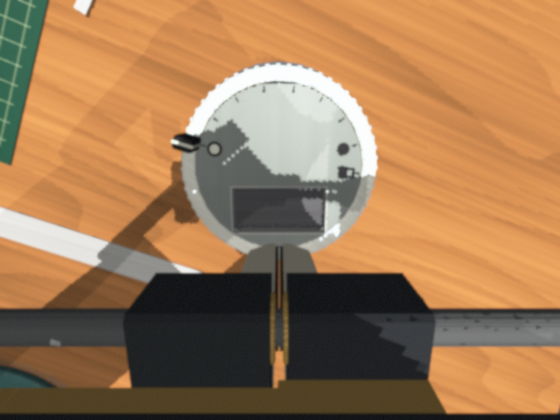

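The slot is empty, the flap is shut and the lug is still at the ring. Next is the case at (584,114).

Emit:
{"name": "arm_command", "arguments": {"increments": [{"tx":0.035,"ty":-0.044,"tz":0,"wx":0,"wy":0,"wz":-6},{"tx":0.07,"ty":-0.088,"tz":0,"wx":0,"wy":0,"wz":-14},{"tx":0.105,"ty":-0.132,"tz":0.02,"wx":0,"wy":0,"wz":-24},{"tx":0.14,"ty":-0.176,"tz":0.05,"wx":0,"wy":0,"wz":-24},{"tx":0.175,"ty":-0.22,"tz":0.08,"wx":0,"wy":0,"wz":-24},{"tx":0.209,"ty":-0.263,"tz":0.111,"wx":0,"wy":0,"wz":-24},{"tx":0.209,"ty":-0.263,"tz":0.111,"wx":0,"wy":0,"wz":-24},{"tx":0.209,"ty":-0.263,"tz":0.111,"wx":0,"wy":0,"wz":-24}], "gripper": 30}}

```text
time_s: 17.0
position: [0.5828, 0.1147, 0.2949]
tcp_rot: [0.918, 0.397, -0.001, -0.0]
ft_force: [-0.0, -0.2, 0.4]
width: 0.814
grasp_force: 0.0
```

```bash
cat >> h.py <<'E'
def near(tag,z=.022):
    """the case between the open fingers, seen by the wrist camera in the gripper's shade"""
    s=state(); im=read_camera("wrist"); cv2.imwrite(f"pics/n{tag}.png",im); cam=ray("wrist",s)
    p=proj(cam,[[*s["position"][:2],z]])[0]; print("px",p.round(), "pos",s["position"].round(4))
    for lo in(105,125,145,165,188):
        for o in cases(im,cam,z,lo):
            if np.hypot(o[0]/1e3-s["position"][0],o[1]/1e3-s["position"][1])<.05: print(lo,np.round(o,1)); rel((o[0]/1e3,o[1]/1e3,.198),o[4],s)
E
python3 -c "
from h import *
near('2'); rel((.584,.1142,.198),-43)"
```

```text
px [279. 213.] pos [0.5828 0.1147 0.2949]
105 [586.6 114.4  60.6  27.3 -41.7]
shift mm [ 2.6  3.1 96.9] wz [(np.float64(-1.6), 'j6->53'), (np.float64(-181.6), 'j6->-127')] tilt 0.1
125 [584.8 114.5  57.5  24.2 -41. ]
shift mm [ 1.4  1.7 96.9] wz [(np.float64(-2.3), 'j6->52'), (np.float64(-182.3), 'j6->-128')] tilt 0.1
145 [585.  114.3  56.9  23.3 -41.8]
shift mm [ 1.3  2.  96.9] wz [(np.float64(-1.4), 'j6->53'), (np.float64(-181.4), 'j6->-127')] tilt 0.1
165 [584.7 114.5  56.1  21.8 -42. ]
shift mm [ 1.3  1.7 96.9] wz [(np.float64(-1.3), 'j6->53'), (np.float64(-181.3), 'j6->-127')] tilt 0.1
shift mm [ 0.8  0.8 97.8] wz [(np.float64(-0.3), 'j6->54'), (np.float64(-180.3), 'j6->-126')] tilt 0.03
```

Good agreement. Descending, gripping and lifting.

Emit:
{"name": "arm_command", "arguments": {"increments": [{"tx":0.001,"ty":0.001,"tz":0.05,"wx":0,"wy":0,"wz":-1},{"tx":0.001,"ty":0.001,"tz":0.085,"wx":0,"wy":0,"wz":-1},{"tx":0.001,"ty":0.001,"tz":0.099,"wx":0,"wy":0,"wz":-1},{"tx":0.001,"ty":0.001,"tz":0.099,"wx":0,"wy":0,"wz":-1}]}}

```text
time_s: 17.55
position: [0.5845, 0.1142, 0.1972]
tcp_rot: [0.915, 0.404, -0.0, 0.0]
ft_force: [1.0, 0.9, 0.2]
width: 0.885
grasp_force: 0.0
```

Emit:
{"name": "arm_command", "arguments": {"increments": [{"tx":0,"ty":0,"tz":0,"wx":0,"wy":0,"wz":0},{"tx":0,"ty":0,"tz":0,"wx":0,"wy":0,"wz":0},{"tx":0,"ty":0,"tz":0,"wx":0,"wy":0,"wz":0},{"tx":0,"ty":0,"tz":0,"wx":0,"wy":0,"wz":0},{"tx":0,"ty":0,"tz":-0.02,"wx":0,"wy":0,"wz":0},{"tx":0,"ty":0,"tz":-0.07,"wx":0,"wy":0,"wz":0},{"tx":0,"ty":0,"tz":-0.13,"wx":0,"wy":0,"wz":0},{"tx":0,"ty":0,"tz":-0.18,"wx":0,"wy":0,"wz":0},{"tx":0,"ty":0,"tz":-0.2,"wx":0,"wy":0,"wz":0},{"tx":0,"ty":0,"tz":-0.2,"wx":0,"wy":0,"wz":0}], "gripper": 255, "newtons": 25}}

```text
time_s: 18.8
position: [0.5843, 0.115, 0.398]
tcp_rot: [0.915, 0.404, 0.001, 0.0]
ft_force: [-0.3, 0.4, -1.2]
width: 0.621
grasp_force: 24.9
```

Run:
```python
from h import *
s=state(); print(s["position"].round(4),s["width"]*93,s["grasp_force"])
rel((*SLOT,.40),-67.2)
```

```text
[0.5843 0.115  0.398 ] 57.772202120548116 24.915946125984192
shift mm [-301.1  149.3   -2.3] wz [(np.float64(24.9), 'j6->44'), (np.float64(-155.1), 'j6->-136')] tilt 0.11
```

Emit:
{"name": "arm_command", "arguments": {"increments": [{"tx":-0.038,"ty":0.019,"tz":0,"wx":0,"wy":0,"wz":3},{"tx":-0.081,"ty":0.04,"tz":0,"wx":0,"wy":0,"wz":7},{"tx":-0.124,"ty":0.061,"tz":0,"wx":0,"wy":0,"wz":11},{"tx":-0.167,"ty":0.082,"tz":0,"wx":0,"wy":0,"wz":15},{"tx":-0.21,"ty":0.104,"tz":0,"wx":0,"wy":0,"wz":19},{"tx":-0.252,"ty":0.125,"tz":0,"wx":0,"wy":0,"wz":23},{"tx":-0.285,"ty":0.141,"tz":0,"wx":0,"wy":0,"wz":25},{"tx":-0.301,"ty":0.149,"tz":0,"wx":0,"wy":0,"wz":25},{"tx":-0.301,"ty":0.149,"tz":0,"wx":0,"wy":0,"wz":25},{"tx":-0.301,"ty":0.149,"tz":0,"wx":0,"wy":0,"wz":25}]}}

```text
time_s: 20.05
position: [0.4923, -0.2071, 0.3962]
tcp_rot: [0.98, 0.197, -0.0, -0.0]
ft_force: [0.8, 0.2, -1.3]
width: 0.619
grasp_force: 24.9
```

```bash
cat >> h.py <<'E'
def held(tag):
    """the held case, top at fingertip plane + ~10 mm; where the slot is wanted under it"""
    s=state(); print(s["time_s"],s["position"].round(4),s["width"]*93,s["grasp_force"],s["ft_force"].round(1))
    im=read_camera("wrist"); cv2.imwrite(f"pics/h{tag}.png",im); cam=ray("wrist",s)
    zt=s["position"][2]-.186+.010
    for lo in(105,125,145):
        for o in cases(im,cam,zt,lo,(0,1000,-500,500)):
            if np.hypot(o[0]/1e3-s["position"][0],o[1]/1e3-s["position"][1])<.05: print(lo,np.round(o,1))
    rel((*SLOT,.313),-67.2,s)
E
python3 -c "
from h import *
held(2)"
```

```text
20.05 [ 0.4923 -0.2071  0.3962] 57.581083136285756 24.915997087955475 [ 0.8  0.2 -1.3]
105 [ 487.3 -206.5   61.2   31.4  -65.6]
125 [ 486.8 -206.5   60.7   30.6  -65.8]
shift mm [-0.6  1.  83.2] wz [(np.float64(-0.0), 'j6->44'), (np.float64(-180.0), 'j6->-136')] tilt 0.05
```

Emit:
{"name": "arm_command", "arguments": {"increments": [{"tx":-0.001,"ty":0.001,"tz":0.04,"wx":0,"wy":0,"wz":0},{"tx":-0.001,"ty":0.001,"tz":0.062,"wx":0,"wy":0,"wz":0},{"tx":-0.001,"ty":0.001,"tz":0.07,"wx":0,"wy":0,"wz":0},{"tx":-0.001,"ty":0.001,"tz":0.077,"wx":0,"wy":0,"wz":0},{"tx":-0.001,"ty":0.001,"tz":0.083,"wx":0,"wy":0,"wz":0},{"tx":-0.001,"ty":0.001,"tz":0.083,"wx":0,"wy":0,"wz":0}]}}

```text
time_s: 20.85
position: [0.4915, -0.2092, 0.3138]
tcp_rot: [0.98, 0.197, -0.0, -0.0]
ft_force: [-0.2, -0.1, -0.0]
width: 0.621
grasp_force: 24.9
```

Emit:
{"name": "arm_command", "arguments": {"increments": [{"tx":0,"ty":0,"tz":0,"wx":0,"wy":0,"wz":0},{"tx":0,"ty":0,"tz":0,"wx":0,"wy":0,"wz":0},{"tx":0,"ty":0,"tz":0,"wx":0,"wy":0,"wz":0},{"tx":0,"ty":0,"tz":-0.03,"wx":0,"wy":0,"wz":0},{"tx":0,"ty":0,"tz":-0.06,"wx":0,"wy":0,"wz":0},{"tx":0,"ty":0,"tz":-0.06,"wx":0,"wy":0,"wz":0}], "gripper": 50}}

```text
time_s: 21.6
position: [0.4916, -0.2093, 0.3762]
tcp_rot: [0.98, 0.197, 0.001, 0.001]
ft_force: [0.1, 1.0, -0.7]
width: 0.809
grasp_force: 0.0
```

```bash
cat >> h.py <<'E'
def inslot(tag):
    s=state(); im=read_camera("wrist"); cv2.imwrite(f"pics/s{tag}.png",im); cam=ray("wrist",s); print(s["position"].round(4),s["ft_force"].round(1))
    for lo in(105,125,145,165):
        for o in cases(im,cam,.133,lo,(0,1000,-500,500)):
            if np.hypot(o[0]/1e3-SLOT[0],o[1]/1e3-SLOT[1])<.03: print(lo,np.round(o,1))
    print("slot",SLOT); rel((*SLOT,.278),-67.2,s)
E
python3 -c "
from h import *
inslot(2)"
```

```text
[ 0.4916 -0.2093  0.3762] [ 0.1  1.  -0.7]
105 [ 488.5 -210.6   56.9   25.9  -67.3]
125 [ 489.2 -210.4   55.4   21.8  -65.9]
slot [ 0.4921 -0.2082]
shift mm [ 0.6 -1.1 98.2] wz [(np.float64(-0.1), 'j6->44'), (np.float64(-180.1), 'j6->-136')] tilt 0.21
```

In the slot and lying flat. Pushing it through.

Emit:
{"name": "arm_command", "arguments": {"increments": [{"tx":0,"ty":-0.001,"tz":0,"wx":0,"wy":0,"wz":0},{"tx":0,"ty":-0.001,"tz":0,"wx":0,"wy":0,"wz":0},{"tx":0,"ty":-0.001,"tz":0,"wx":0,"wy":0,"wz":0},{"tx":0,"ty":-0.001,"tz":0.0,"wx":0,"wy":0,"wz":0},{"tx":0,"ty":-0.001,"tz":0.02,"wx":0,"wy":0,"wz":0},{"tx":0,"ty":-0.001,"tz":0.045,"wx":0,"wy":0,"wz":0},{"tx":0,"ty":-0.001,"tz":0.055,"wx":0,"wy":0,"wz":0},{"tx":0,"ty":-0.001,"tz":0.065,"wx":0,"wy":0,"wz":0}], "gripper": 255}}

```text
time_s: 22.65
position: [0.4914, -0.2082, 0.3089]
tcp_rot: [0.98, 0.197, 0.001, 0.0]
ft_force: [1.5, 0.7, 4.9]
width: 0.016
grasp_force: 1.8
```

Emit:
{"name": "arm_command", "arguments": {"increments": [{"tx":0,"ty":0,"tz":0.01,"wx":0,"wy":0,"wz":0},{"tx":0,"ty":0,"tz":0.018,"wx":0,"wy":0,"wz":0},{"tx":0,"ty":0,"tz":0.026,"wx":0,"wy":0,"wz":0},{"tx":0,"ty":0,"tz":0.033,"wx":0,"wy":0,"wz":0},{"tx":0,"ty":0,"tz":0.033,"wx":0,"wy":0,"wz":0}]}}

```text
time_s: 23.28
position: [0.491, -0.2082, 0.275]
tcp_rot: [0.98, 0.197, -0.0, -0.0]
ft_force: [3.2, 1.9, -1.0]
width: 0.01
grasp_force: 1.3
```

Emit:
{"name": "arm_command", "arguments": {"increments": [{"tx":0,"ty":0,"tz":0,"wx":0,"wy":0,"wz":0},{"tx":0,"ty":0,"tz":-0.02,"wx":0,"wy":0,"wz":0},{"tx":0,"ty":0,"tz":-0.06,"wx":0,"wy":0,"wz":0},{"tx":0,"ty":0,"tz":-0.11,"wx":0,"wy":0,"wz":0},{"tx":0,"ty":0,"tz":-0.13,"wx":0,"wy":0,"wz":0}]}}

```text
time_s: 23.9
position: [0.4908, -0.2083, 0.4104]
tcp_rot: [0.98, 0.197, 0.002, 0.002]
ft_force: [-0.1, -0.3, -0.6]
width: 0.003
grasp_force: 0.0
```

```bash
python3 -c "
from h import *
status('6'); inslot('2b')"
```

```text
23.9 [ 0.4908 -0.2083  0.4104] 0.3096819285772513 0.0
slot px [278 204] bright med/max 60.0 116.22000000000003
[452.4 233.9  55.6  24.6  45.2]
shift mm [ 134.9 -423.2  109.3] wz [(np.float64(67.5), 'j6->162'), (np.float64(-112.5), 'j6->-18')] tilt 0.26
[465.9 320.7  56.2  24.3 -11. ]
shift mm [ 180.8 -498.   109.1] wz [(np.float64(-56.3), 'j6->46'), (np.float64(-236.3), 'j6->-134')] tilt 0.26
[574.7 230.5  57.6  22.6  89.6]
shift mm [ 246.4 -372.9  109.7] wz [(np.float64(23.1), 'j6->112'), (np.float64(-156.9), 'j6->-68')] tilt 0.26
[ 0.4909 -0.2083  0.4089] [ 0.6 -0.  -0.3]
slot [ 0.4921 -0.2082]
shift mm [ 8.000e-01 -1.000e-01  1.309e+02] wz [(np.float64(-0.1), 'j6->44'), (np.float64(-180.1), 'j6->-136')] tilt 0.22
```

Second case is in. Next is the case at (575,230).

Emit:
{"name": "arm_command", "arguments": {"increments": [{"tx":0.031,"ty":-0.046,"tz":0,"wx":0,"wy":0,"wz":6},{"tx":0.062,"ty":-0.093,"tz":0,"wx":0,"wy":0,"wz":14},{"tx":0.093,"ty":-0.14,"tz":0.01,"wx":0,"wy":0,"wz":23},{"tx":0.124,"ty":-0.187,"tz":0.03,"wx":0,"wy":0,"wz":23},{"tx":0.155,"ty":-0.234,"tz":0.05,"wx":0,"wy":0,"wz":23},{"tx":0.186,"ty":-0.281,"tz":0.08,"wx":0,"wy":0,"wz":23},{"tx":0.217,"ty":-0.328,"tz":0.1,"wx":0,"wy":0,"wz":23},{"tx":0.246,"ty":-0.373,"tz":0.11,"wx":0,"wy":0,"wz":23},{"tx":0.246,"ty":-0.373,"tz":0.11,"wx":0,"wy":0,"wz":23},{"tx":0.246,"ty":-0.373,"tz":0.11,"wx":0,"wy":0,"wz":23}], "gripper": 30}}

```text
time_s: 25.3
position: [0.5738, 0.2305, 0.2944]
tcp_rot: [1.0, -0.002, -0.001, 0.001]
ft_force: [0.1, -0.1, -0.6]
width: 0.88
grasp_force: 0.0
```

```bash
python3 -c "
from h import *
near('3')"
```

```text
px [279. 213.] pos [0.5738 0.2305 0.2944]
125 [574.8 230.7  59.6  24.   87.8]
shift mm [ 1.2 -0.4 96.4] wz [(np.float64(1.9), 'j6->114'), (np.float64(-178.1), 'j6->-66')] tilt 0.13
145 [574.7 229.5  56.3  23.2  88.5]
shift mm [ 1.1  0.8 96.4] wz [(np.float64(1.2), 'j6->113'), (np.float64(-178.8), 'j6->-67')] tilt 0.13
165 [574.6 229.8  55.7  21.9  87.8]
shift mm [ 0.9  0.5 96.4] wz [(np.float64(1.9), 'j6->114'), (np.float64(-178.1), 'j6->-66')] tilt 0.13
```

Emit:
{"name": "arm_command", "arguments": {"increments": [{"tx":0.001,"ty":0,"tz":0.05,"wx":0,"wy":0,"wz":1},{"tx":0.001,"ty":0,"tz":0.085,"wx":0,"wy":0,"wz":1},{"tx":0.001,"ty":0,"tz":0.098,"wx":0,"wy":0,"wz":1},{"tx":0.001,"ty":0,"tz":0.098,"wx":0,"wy":0,"wz":1}]}}

```text
time_s: 25.85
position: [0.5752, 0.2301, 0.1979]
tcp_rot: [1.0, -0.012, -0.0, 0.0]
ft_force: [0.1, 0.6, 0.1]
width: 0.886
grasp_force: 0.0
```

Emit:
{"name": "arm_command", "arguments": {"increments": [{"tx":0,"ty":0,"tz":0,"wx":0,"wy":0,"wz":0},{"tx":0,"ty":0,"tz":0,"wx":0,"wy":0,"wz":0},{"tx":0,"ty":0,"tz":0,"wx":0,"wy":0,"wz":0},{"tx":0,"ty":0,"tz":0,"wx":0,"wy":0,"wz":0},{"tx":0,"ty":0,"tz":-0.02,"wx":0,"wy":0,"wz":0},{"tx":0,"ty":0,"tz":-0.07,"wx":0,"wy":0,"wz":0},{"tx":0,"ty":0,"tz":-0.13,"wx":0,"wy":0,"wz":0},{"tx":0,"ty":0,"tz":-0.18,"wx":0,"wy":0,"wz":0},{"tx":0,"ty":0,"tz":-0.2,"wx":0,"wy":0,"wz":0},{"tx":0,"ty":0,"tz":-0.2,"wx":0,"wy":0,"wz":0}], "gripper": 255, "newtons": 25}}

```text
time_s: 27.1
position: [0.575, 0.2307, 0.399]
tcp_rot: [1.0, -0.011, 0.001, -0.0]
ft_force: [-0.1, -0.5, -3.1]
width: 0.624
grasp_force: 25.0
```

Run:
```python
from h import *
s=state(); print(s["position"].round(4),s["width"]*93,s["grasp_force"])
rel((*SLOT,.40),-67.2)
```

```text
[0.575  0.2307 0.399 ] 58.04964490358757 24.993159770965576
shift mm [-72.9 440.7  -1.4] wz [(np.float64(-24.1), 'j6->44'), (np.float64(-204.1), 'j6->-136')] tilt 0.11
```

Emit:
{"name": "arm_command", "arguments": {"increments": [{"tx":-0.006,"ty":0.038,"tz":0,"wx":0,"wy":0,"wz":-2},{"tx":-0.014,"ty":0.083,"tz":0,"wx":0,"wy":0,"wz":-5},{"tx":-0.022,"ty":0.13,"tz":0,"wx":0,"wy":0,"wz":-8},{"tx":-0.03,"ty":0.18,"tz":0,"wx":0,"wy":0,"wz":-11},{"tx":-0.038,"ty":0.23,"tz":0,"wx":0,"wy":0,"wz":-14},{"tx":-0.046,"ty":0.28,"tz":0,"wx":0,"wy":0,"wz":-17},{"tx":-0.054,"ty":0.33,"tz":0,"wx":0,"wy":0,"wz":-20},{"tx":-0.062,"ty":0.378,"tz":0,"wx":0,"wy":0,"wz":-22},{"tx":-0.069,"ty":0.418,"tz":0,"wx":0,"wy":0,"wz":-24},{"tx":-0.073,"ty":0.441,"tz":0,"wx":0,"wy":0,"wz":-24},{"tx":-0.073,"ty":0.441,"tz":0,"wx":0,"wy":0,"wz":-24},{"tx":-0.073,"ty":0.441,"tz":0,"wx":0,"wy":0,"wz":-24}]}}

```text
time_s: 28.6
position: [0.4922, -0.208, 0.3965]
tcp_rot: [0.98, 0.197, -0.001, -0.001]
ft_force: [-0.4, 0.7, -1.1]
width: 0.623
grasp_force: 25.0
```

```bash
python3 -c "
from h import *
held(3)"
```

```text
28.6 [ 0.4922 -0.208   0.3965] 57.93975554066239 24.9931463599205 [-0.4  0.7 -1.1]
105 [ 486.6 -207.6   60.6   31.6  -67.2]
125 [ 486.3 -207.5   60.2   31.1  -67.2]
shift mm [-0.1  0.3 83.5] wz [(np.float64(-0.1), 'j6->44'), (np.float64(-180.1), 'j6->-136')] tilt 0.11
```

Emit:
{"name": "arm_command", "arguments": {"increments": [{"tx":0,"ty":0,"tz":0.04,"wx":0,"wy":0,"wz":0},{"tx":0,"ty":0,"tz":0.062,"wx":0,"wy":0,"wz":0},{"tx":0,"ty":0,"tz":0.07,"wx":0,"wy":0,"wz":0},{"tx":0,"ty":0,"tz":0.077,"wx":0,"wy":0,"wz":0},{"tx":0,"ty":0,"tz":0.083,"wx":0,"wy":0,"wz":0},{"tx":0,"ty":0,"tz":0.083,"wx":0,"wy":0,"wz":0}]}}

```text
time_s: 29.4
position: [0.4921, -0.2085, 0.3148]
tcp_rot: [0.98, 0.197, 0.0, 0.0]
ft_force: [0.6, -0.3, -0.7]
width: 0.619
grasp_force: 25.0
```

Emit:
{"name": "arm_command", "arguments": {"increments": [{"tx":0,"ty":0,"tz":0,"wx":0,"wy":0,"wz":0},{"tx":0,"ty":0,"tz":0,"wx":0,"wy":0,"wz":0},{"tx":0,"ty":0,"tz":0,"wx":0,"wy":0,"wz":0},{"tx":0,"ty":0,"tz":-0.03,"wx":0,"wy":0,"wz":0},{"tx":0,"ty":0,"tz":-0.06,"wx":0,"wy":0,"wz":0},{"tx":0,"ty":0,"tz":-0.06,"wx":0,"wy":0,"wz":0}], "gripper": 50}}

```text
time_s: 30.15
position: [0.4922, -0.2086, 0.3772]
tcp_rot: [0.98, 0.197, 0.001, 0.001]
ft_force: [-0.3, -0.1, 0.5]
width: 0.807
grasp_force: 0.0
```

```bash
python3 -c "
from h import *
inslot(3)"
```

```text
[ 0.4922 -0.2086  0.3772] [-0.3 -0.1  0.5]
105 [ 488.  -210.    56.5   26.   -67.3]
125 [ 489.8 -209.6   55.7   22.4  -67.3]
slot [ 0.4921 -0.2082]
shift mm [-0.2 -0.7 99.2] wz [(np.float64(-0.1), 'j6->44'), (np.float64(-180.1), 'j6->-136')] tilt 0.21
```

Emit:
{"name": "arm_command", "arguments": {"increments": [{"tx":0,"ty":0,"tz":0,"wx":0,"wy":0,"wz":0},{"tx":0,"ty":0,"tz":0,"wx":0,"wy":0,"wz":0},{"tx":0,"ty":0,"tz":0,"wx":0,"wy":0,"wz":0},{"tx":0,"ty":0,"tz":0.0,"wx":0,"wy":0,"wz":0},{"tx":0,"ty":0,"tz":0.02,"wx":0,"wy":0,"wz":0},{"tx":0,"ty":0,"tz":0.045,"wx":0,"wy":0,"wz":0},{"tx":0,"ty":0,"tz":0.055,"wx":0,"wy":0,"wz":0},{"tx":0,"ty":0,"tz":0.065,"wx":0,"wy":0,"wz":0}], "gripper": 255}}

```text
time_s: 31.2
position: [0.4925, -0.2085, 0.3102]
tcp_rot: [0.98, 0.197, 0.001, 0.0]
ft_force: [2.0, 0.1, 4.2]
width: 0.017
grasp_force: 1.9
```

Emit:
{"name": "arm_command", "arguments": {"increments": [{"tx":0,"ty":0,"tz":0.01,"wx":0,"wy":0,"wz":0},{"tx":0,"ty":0,"tz":0.018,"wx":0,"wy":0,"wz":0},{"tx":0,"ty":0,"tz":0.026,"wx":0,"wy":0,"wz":0},{"tx":0,"ty":0,"tz":0.034,"wx":0,"wy":0,"wz":0},{"tx":0,"ty":0,"tz":0.034,"wx":0,"wy":0,"wz":0}]}}

```text
time_s: 31.82
position: [0.492, -0.2084, 0.2749]
tcp_rot: [0.98, 0.197, -0.0, -0.0]
ft_force: [3.1, 2.5, -0.1]
width: 0.006
grasp_force: 1.3
```

Emit:
{"name": "arm_command", "arguments": {"increments": [{"tx":0,"ty":0,"tz":0,"wx":0,"wy":0,"wz":0},{"tx":0,"ty":0,"tz":-0.02,"wx":0,"wy":0,"wz":0},{"tx":0,"ty":0,"tz":-0.06,"wx":0,"wy":0,"wz":0},{"tx":0,"ty":0,"tz":-0.11,"wx":0,"wy":0,"wz":0},{"tx":0,"ty":0,"tz":-0.13,"wx":0,"wy":0,"wz":0}]}}

```text
time_s: 32.45
position: [0.4918, -0.2085, 0.4104]
tcp_rot: [0.98, 0.197, 0.002, 0.002]
ft_force: [0.4, 0.5, 0.4]
width: 0.004
grasp_force: 0.0
```

```bash
python3 -c "
from h import *
status('7'); inslot('3b')"
```

```text
32.45 [ 0.4918 -0.2085  0.4104] 0.3975625207455942 0.0
slot px [277 205] bright med/max 63.0 117.0
[452.4 233.9  55.6  24.6  45.2]
shift mm [ 134.  -423.8  109.3] wz [(np.float64(67.5), 'j6->162'), (np.float64(-112.5), 'j6->-18')] tilt 0.26
[465.7 320.5  56.7  24.3 -11.8]
shift mm [ 179.7 -498.5  109.1] wz [(np.float64(-55.6), 'j6->46'), (np.float64(-235.6), 'j6->-134')] tilt 0.26
[ 0.4919 -0.2085  0.4089] [-0.1 -1.   0. ]
slot [ 0.4921 -0.2082]
shift mm [ -0.   -0.7 130.9] wz [(np.float64(-0.1), 'j6->44'), (np.float64(-180.1), 'j6->-136')] tilt 0.23
```

Third is in. Next is the case at (452,234).

Emit:
{"name": "arm_command", "arguments": {"increments": [{"tx":0.012,"ty":-0.038,"tz":0,"wx":0,"wy":0,"wz":-10},{"tx":0.024,"ty":-0.076,"tz":0,"wx":0,"wy":0,"wz":-20},{"tx":0.036,"ty":-0.114,"tz":0,"wx":0,"wy":0,"wz":-30},{"tx":0.048,"ty":-0.152,"tz":0.01,"wx":0,"wy":0,"wz":-40},{"tx":0.06,"ty":-0.19,"tz":0.02,"wx":0,"wy":0,"wz":-50},{"tx":0.073,"ty":-0.23,"tz":0.03,"wx":0,"wy":0,"wz":-60},{"tx":0.085,"ty":-0.27,"tz":0.05,"wx":0,"wy":0,"wz":-70},{"tx":0.098,"ty":-0.31,"tz":0.07,"wx":0,"wy":0,"wz":-80},{"tx":0.111,"ty":-0.35,"tz":0.09,"wx":0,"wy":0,"wz":-90},{"tx":0.124,"ty":-0.392,"tz":0.1,"wx":0,"wy":0,"wz":-100},{"tx":0.134,"ty":-0.424,"tz":0.109,"wx":0,"wy":0,"wz":-110},{"tx":0.134,"ty":-0.424,"tz":0.109,"wx":0,"wy":0,"wz":-112.5}], "gripper": 30}}

```text
time_s: 34.1
position: [0.4512, 0.2359, 0.2939]
tcp_rot: [0.378, 0.926, -0.002, -0.001]
ft_force: [-0.1, 0.2, -0.4]
width: 0.884
grasp_force: 0.0
```

```bash
python3 -c "
from h import *
near('4')"
```

```text
px [279. 214.] pos [0.4512 0.2359 0.2939]
105 [451.6 234.7  58.5  28.1  43.6]
shift mm [-1.2 -0.3 95.9] wz [(np.float64(1.9), 'j6->-16'), (np.float64(181.9), 'j6->164')] tilt 0.24
125 [452.9 233.8  58.   24.4  43.1]
shift mm [-2.8  0.  95.9] wz [(np.float64(2.5), 'j6->-16'), (np.float64(182.5), 'j6->164')] tilt 0.24
145 [453.  233.8  57.9  23.4  42.9]
shift mm [-2.9  0.1 95.9] wz [(np.float64(2.6), 'j6->-16'), (np.float64(182.6), 'j6->164')] tilt 0.24
165 [452.7 233.5  55.8  22.3  43.2]
shift mm [-2.9 -0.3 95.9] wz [(np.float64(2.4), 'j6->-16'), (np.float64(182.4), 'j6->164')] tilt 0.24
```

Emit:
{"name": "arm_command", "arguments": {"increments": [{"tx":-0.001,"ty":0,"tz":0.05,"wx":0,"wy":0,"wz":2},{"tx":-0.001,"ty":0,"tz":0.085,"wx":0,"wy":0,"wz":2},{"tx":-0.001,"ty":0,"tz":0.098,"wx":0,"wy":0,"wz":2},{"tx":-0.001,"ty":0,"tz":0.098,"wx":0,"wy":0,"wz":2}]}}

```text
time_s: 34.65
position: [0.4528, 0.2334, 0.1982]
tcp_rot: [0.397, 0.918, -0.001, -0.001]
ft_force: [0.6, -0.5, 0.0]
width: 0.881
grasp_force: 0.0
```

Emit:
{"name": "arm_command", "arguments": {"increments": [{"tx":0,"ty":0,"tz":0,"wx":0,"wy":0,"wz":0},{"tx":0,"ty":0,"tz":0,"wx":0,"wy":0,"wz":0},{"tx":0,"ty":0,"tz":0,"wx":0,"wy":0,"wz":0},{"tx":0,"ty":0,"tz":0,"wx":0,"wy":0,"wz":0},{"tx":0,"ty":0,"tz":-0.02,"wx":0,"wy":0,"wz":0},{"tx":0,"ty":0,"tz":-0.07,"wx":0,"wy":0,"wz":0},{"tx":0,"ty":0,"tz":-0.13,"wx":0,"wy":0,"wz":0},{"tx":0,"ty":0,"tz":-0.18,"wx":0,"wy":0,"wz":0},{"tx":0,"ty":0,"tz":-0.2,"wx":0,"wy":0,"wz":0},{"tx":0,"ty":0,"tz":-0.2,"wx":0,"wy":0,"wz":0}], "gripper": 255, "newtons": 25}}

```text
time_s: 35.9
position: [0.4529, 0.2337, 0.3991]
tcp_rot: [0.397, 0.918, 0.0, 0.0]
ft_force: [-0.5, -0.4, -0.8]
width: 0.621
grasp_force: 25.0
```

Run:
```python
from h import *
s=state(); print(s["position"].round(4),s["width"]*93,s["grasp_force"])
rel((*SLOT,.40),-67.2)
```

```text
[0.4529 0.2337 0.3991] 57.75423293374318 24.999859929084778
shift mm [-349.  -273.9   -1.1] wz [(np.float64(-69.6), 'j6->-136'), (np.float64(110.4), 'j6->44')] tilt 0.07
```

Emit:
{"name": "arm_command", "arguments": {"increments": [{"tx":-0.026,"ty":-0.02,"tz":0,"wx":0,"wy":0,"wz":9},{"tx":-0.058,"ty":-0.045,"tz":0,"wx":0,"wy":0,"wz":19},{"tx":-0.092,"ty":-0.072,"tz":0,"wx":0,"wy":0,"wz":29},{"tx":-0.126,"ty":-0.099,"tz":0,"wx":0,"wy":0,"wz":39},{"tx":-0.16,"ty":-0.126,"tz":0,"wx":0,"wy":0,"wz":49},{"tx":-0.194,"ty":-0.152,"tz":0,"wx":0,"wy":0,"wz":59},{"tx":-0.228,"ty":-0.179,"tz":0,"wx":0,"wy":0,"wz":69},{"tx":-0.262,"ty":-0.206,"tz":0,"wx":0,"wy":0,"wz":79},{"tx":-0.296,"ty":-0.232,"tz":0,"wx":0,"wy":0,"wz":89},{"tx":-0.328,"ty":-0.257,"tz":0,"wx":0,"wy":0,"wz":99},{"tx":-0.345,"ty":-0.271,"tz":0,"wx":0,"wy":0,"wz":108},{"tx":-0.349,"ty":-0.274,"tz":0,"wx":0,"wy":0,"wz":110.5}]}}

```text
time_s: 37.4
position: [0.4919, -0.2093, 0.3961]
tcp_rot: [0.981, 0.195, -0.001, -0.001]
ft_force: [-0.2, 0.9, 0.4]
width: 0.619
grasp_force: 25.0
```

Emit:
{"name": "arm_command", "arguments": {"increments": [{"tx":0,"ty":0,"tz":0,"wx":0,"wy":0,"wz":0},{"tx":0,"ty":0,"tz":0,"wx":0,"wy":0,"wz":0}]}}

```text
time_s: 37.65
position: [0.492, -0.2075, 0.3983]
tcp_rot: [0.98, 0.198, -0.0, -0.0]
ft_force: [0.0, 0.7, -0.4]
width: 0.617
grasp_force: 25.0
```

```bash
python3 -c "
from h import *
held(4)"
```

```text
37.65 [ 0.492  -0.2075  0.3983] 57.335946570123305 24.99990552663803 [ 0.   0.7 -0.4]
125 [ 487.  -206.7   59.8   32.6  -67.1]
shift mm [-0.2  0.7 85.3] wz [(np.float64(0.1), 'j6->44'), (np.float64(-179.9), 'j6->-136')] tilt 0.03
```

Emit:
{"name": "arm_command", "arguments": {"increments": [{"tx":0,"ty":0,"tz":0.04,"wx":0,"wy":0,"wz":0},{"tx":0,"ty":0,"tz":0.062,"wx":0,"wy":0,"wz":0},{"tx":0,"ty":0,"tz":0.07,"wx":0,"wy":0,"wz":0},{"tx":0,"ty":0,"tz":0.077,"wx":0,"wy":0,"wz":0},{"tx":0,"ty":0,"tz":0.085,"wx":0,"wy":0,"wz":0},{"tx":0,"ty":0,"tz":0.085,"wx":0,"wy":0,"wz":0}]}}

```text
time_s: 38.45
position: [0.4919, -0.2083, 0.3136]
tcp_rot: [0.98, 0.197, -0.0, -0.0]
ft_force: [0.7, -0.1, -0.8]
width: 0.623
grasp_force: 25.0
```

Emit:
{"name": "arm_command", "arguments": {"increments": [{"tx":0,"ty":0,"tz":0,"wx":0,"wy":0,"wz":0},{"tx":0,"ty":0,"tz":0,"wx":0,"wy":0,"wz":0},{"tx":0,"ty":0,"tz":0,"wx":0,"wy":0,"wz":0},{"tx":0,"ty":0,"tz":-0.03,"wx":0,"wy":0,"wz":0},{"tx":0,"ty":0,"tz":-0.06,"wx":0,"wy":0,"wz":0},{"tx":0,"ty":0,"tz":-0.06,"wx":0,"wy":0,"wz":0}], "gripper": 50}}

```text
time_s: 39.2
position: [0.4921, -0.2084, 0.3762]
tcp_rot: [0.98, 0.197, 0.001, 0.001]
ft_force: [-0.7, 0.1, -0.3]
width: 0.802
grasp_force: 0.0
```

```bash
python3 -c "
from h import *
inslot(4)"
```

```text
[ 0.4921 -0.2084  0.3762] [-0.7  0.1 -0.3]
105 [ 491.4 -208.2   56.5   22.9  -67.3]
125 [ 491.6 -208.6   55.5   21.5  -67.3]
slot [ 0.4921 -0.2082]
shift mm [-0.2 -0.4 98.2] wz [(np.float64(-0.1), 'j6->44'), (np.float64(-180.1), 'j6->-136')] tilt 0.22
```

Emit:
{"name": "arm_command", "arguments": {"increments": [{"tx":0,"ty":0,"tz":0,"wx":0,"wy":0,"wz":0},{"tx":0,"ty":0,"tz":0,"wx":0,"wy":0,"wz":0},{"tx":0,"ty":0,"tz":0,"wx":0,"wy":0,"wz":0},{"tx":0,"ty":0,"tz":0.0,"wx":0,"wy":0,"wz":0},{"tx":0,"ty":0,"tz":0.02,"wx":0,"wy":0,"wz":0},{"tx":0,"ty":0,"tz":0.045,"wx":0,"wy":0,"wz":0},{"tx":0,"ty":0,"tz":0.055,"wx":0,"wy":0,"wz":0},{"tx":0,"ty":0,"tz":0.065,"wx":0,"wy":0,"wz":0}], "gripper": 255}}

```text
time_s: 40.25
position: [0.4922, -0.2083, 0.3087]
tcp_rot: [0.98, 0.197, 0.001, 0.0]
ft_force: [1.6, -0.5, 2.4]
width: 0.02
grasp_force: 1.5
```

Emit:
{"name": "arm_command", "arguments": {"increments": [{"tx":0,"ty":0,"tz":0.01,"wx":0,"wy":0,"wz":0},{"tx":0,"ty":0,"tz":0.018,"wx":0,"wy":0,"wz":0},{"tx":0,"ty":0,"tz":0.026,"wx":0,"wy":0,"wz":0},{"tx":0,"ty":0,"tz":0.034,"wx":0,"wy":0,"wz":0},{"tx":0,"ty":0,"tz":0.034,"wx":0,"wy":0,"wz":0}]}}

```text
time_s: 40.88
position: [0.4919, -0.2082, 0.2739]
tcp_rot: [0.98, 0.197, -0.0, -0.0]
ft_force: [2.3, 2.1, -0.4]
width: 0.005
grasp_force: 1.2
```

Emit:
{"name": "arm_command", "arguments": {"increments": [{"tx":0,"ty":0,"tz":0,"wx":0,"wy":0,"wz":0},{"tx":0,"ty":0,"tz":-0.02,"wx":0,"wy":0,"wz":0},{"tx":0,"ty":0,"tz":-0.06,"wx":0,"wy":0,"wz":0},{"tx":0,"ty":0,"tz":-0.11,"wx":0,"wy":0,"wz":0},{"tx":0,"ty":0,"tz":-0.13,"wx":0,"wy":0,"wz":0}]}}

```text
time_s: 41.5
position: [0.4917, -0.2083, 0.4095]
tcp_rot: [0.98, 0.197, 0.002, 0.001]
ft_force: [0.6, -0.8, -0.4]
width: 0.006
grasp_force: 0.0
```

```bash
python3 -c "
from h import *
status('8'); inslot('4b')"
```

```text
41.5 [ 0.4917 -0.2083  0.4095] 0.5508526762907999 0.0
slot px [277 205] bright med/max 60.5 114.22000000000003
[465.7 320.5  56.7  24.3 -11.8]
shift mm [ 179.7 -498.3  108.2] wz [(np.float64(-55.6), 'j6->46'), (np.float64(-235.6), 'j6->-134')] tilt 0.26
[ 0.4918 -0.2083  0.4079] [-0.7  0.2  0.4]
slot [ 0.4921 -0.2082]
shift mm [ -0.   -0.4 129.9] wz [(np.float64(-0.1), 'j6->44'), (np.float64(-180.1), 'j6->-136')] tilt 0.22
```

Four are in. Last case, at (466,320).

Emit:
{"name": "arm_command", "arguments": {"increments": [{"tx":0.018,"ty":-0.05,"tz":0,"wx":0,"wy":0,"wz":-6},{"tx":0.036,"ty":-0.1,"tz":0,"wx":0,"wy":0,"wz":-12},{"tx":0.054,"ty":-0.15,"tz":0,"wx":0,"wy":0,"wz":-18},{"tx":0.072,"ty":-0.2,"tz":0.01,"wx":0,"wy":0,"wz":-24},{"tx":0.09,"ty":-0.25,"tz":0.02,"wx":0,"wy":0,"wz":-30},{"tx":0.108,"ty":-0.3,"tz":0.03,"wx":0,"wy":0,"wz":-36},{"tx":0.126,"ty":-0.35,"tz":0.05,"wx":0,"wy":0,"wz":-42},{"tx":0.144,"ty":-0.4,"tz":0.07,"wx":0,"wy":0,"wz":-48},{"tx":0.162,"ty":-0.45,"tz":0.09,"wx":0,"wy":0,"wz":-54},{"tx":0.18,"ty":-0.498,"tz":0.108,"wx":0,"wy":0,"wz":-55.5},{"tx":0.18,"ty":-0.498,"tz":0.108,"wx":0,"wy":0,"wz":-55.5},{"tx":0.18,"ty":-0.498,"tz":0.108,"wx":0,"wy":0,"wz":-55.5}], "gripper": 30}}

```text
time_s: 43.15
position: [0.4657, 0.3202, 0.2956]
tcp_rot: [0.776, 0.631, -0.001, 0.0]
ft_force: [-0.5, -0.5, -0.5]
width: 0.882
grasp_force: 0.0
```

```bash
python3 -c "
from h import *
near('5')"
```

```text
px [279. 213.] pos [0.4657 0.3202 0.2956]
105 [467.  321.8  58.2  27.7 -11.7]
shift mm [ 2.   1.1 97.6] wz [(np.float64(-0.1), 'j6->46'), (np.float64(-180.1), 'j6->-134')] tilt 0.12
125 [466.9 320.7  57.2  23.9 -11.7]
shift mm [ 0.9  1.1 97.6] wz [(np.float64(-0.1), 'j6->46'), (np.float64(-180.1), 'j6->-134')] tilt 0.12
145 [466.7 320.4  56.7  23.1 -11.7]
shift mm [ 0.6  1.1 97.6] wz [(np.float64(-0.1), 'j6->46'), (np.float64(-180.1), 'j6->-134')] tilt 0.12
165 [466.7 320.4  55.4  21.6 -11.7]
shift mm [ 0.6  1.  97.6] wz [(np.float64(-0.1), 'j6->46'), (np.float64(-180.1), 'j6->-134')] tilt 0.12
188 [463.3 317.   35.7  16.9  28.3]
shift mm [-3.4 -1.6 97.6] wz [(np.float64(-40.1), 'j6->6')] tilt 0.12
```

Emit:
{"name": "arm_command", "arguments": {"increments": [{"tx":0.001,"ty":0.001,"tz":0.05,"wx":0,"wy":0,"wz":0},{"tx":0.001,"ty":0.001,"tz":0.085,"wx":0,"wy":0,"wz":0},{"tx":0.001,"ty":0.001,"tz":0.099,"wx":0,"wy":0,"wz":0},{"tx":0.001,"ty":0.001,"tz":0.099,"wx":0,"wy":0,"wz":0}]}}

```text
time_s: 43.7
position: [0.4673, 0.3207, 0.1979]
tcp_rot: [0.776, 0.63, -0.0, 0.0]
ft_force: [-0.4, -0.2, 0.4]
width: 0.883
grasp_force: 0.0
```

Emit:
{"name": "arm_command", "arguments": {"increments": [{"tx":0,"ty":0,"tz":0,"wx":0,"wy":0,"wz":0},{"tx":0,"ty":0,"tz":0,"wx":0,"wy":0,"wz":0},{"tx":0,"ty":0,"tz":0,"wx":0,"wy":0,"wz":0},{"tx":0,"ty":0,"tz":0,"wx":0,"wy":0,"wz":0},{"tx":0,"ty":0,"tz":-0.02,"wx":0,"wy":0,"wz":0},{"tx":0,"ty":0,"tz":-0.07,"wx":0,"wy":0,"wz":0},{"tx":0,"ty":0,"tz":-0.13,"wx":0,"wy":0,"wz":0},{"tx":0,"ty":0,"tz":-0.18,"wx":0,"wy":0,"wz":0},{"tx":0,"ty":0,"tz":-0.2,"wx":0,"wy":0,"wz":0},{"tx":0,"ty":0,"tz":-0.2,"wx":0,"wy":0,"wz":0}], "gripper": 255, "newtons": 25}}

```text
time_s: 44.95
position: [0.467, 0.3213, 0.3989]
tcp_rot: [0.776, 0.631, 0.001, 0.0]
ft_force: [0.4, 0.7, -0.9]
width: 0.621
grasp_force: 25.0
```

Run:
```python
from h import *
s=state(); print(s["position"].round(4),s["width"]*93,s["grasp_force"])
rel((*SLOT,.40),-67.2)
```

```text
[0.467  0.3213 0.3989] 57.73633415415336 24.999699890613556
shift mm [-513.2  132.9   -1.6] wz [(np.float64(55.4), 'j6->44'), (np.float64(-124.6), 'j6->-136')] tilt 0.11
```

Emit:
{"name": "arm_command", "arguments": {"increments": [{"tx":-0.042,"ty":0.011,"tz":0,"wx":0,"wy":0,"wz":5},{"tx":-0.09,"ty":0.023,"tz":0,"wx":0,"wy":0,"wz":10},{"tx":-0.14,"ty":0.036,"tz":0,"wx":0,"wy":0,"wz":15},{"tx":-0.19,"ty":0.049,"tz":0,"wx":0,"wy":0,"wz":20},{"tx":-0.24,"ty":0.062,"tz":0,"wx":0,"wy":0,"wz":26},{"tx":-0.29,"ty":0.075,"tz":0,"wx":0,"wy":0,"wz":32},{"tx":-0.34,"ty":0.088,"tz":0,"wx":0,"wy":0,"wz":38},{"tx":-0.39,"ty":0.101,"tz":0,"wx":0,"wy":0,"wz":44},{"tx":-0.44,"ty":0.114,"tz":0,"wx":0,"wy":0,"wz":50},{"tx":-0.48,"ty":0.124,"tz":0,"wx":0,"wy":0,"wz":54},{"tx":-0.505,"ty":0.131,"tz":0,"wx":0,"wy":0,"wz":55.5},{"tx":-0.513,"ty":0.133,"tz":0,"wx":0,"wy":0,"wz":55.5}]}}

```text
time_s: 46.45
position: [0.4922, -0.2092, 0.3954]
tcp_rot: [0.981, 0.196, -0.001, -0.001]
ft_force: [-0.7, -0.2, -0.9]
width: 0.619
grasp_force: 25.0
```

Emit:
{"name": "arm_command", "arguments": {"increments": [{"tx":0,"ty":0,"tz":0,"wx":0,"wy":0,"wz":0},{"tx":0,"ty":0,"tz":0,"wx":0,"wy":0,"wz":0}]}}

```text
time_s: 46.7
position: [0.4923, -0.2072, 0.3973]
tcp_rot: [0.98, 0.197, -0.0, -0.0]
ft_force: [0.3, 0.7, -0.0]
width: 0.622
grasp_force: 25.0
```

```bash
python3 -c "
from h import *
held(5)"
```

```text
46.7 [ 0.4923 -0.2072  0.3973] 57.85973720227626 24.999836683273315 [ 0.3  0.7 -0. ]
105 [ 486.9 -206.8   60.8   31.1  -66.6]
125 [ 486.4 -206.9   60.2   30.6  -67.2]
shift mm [-0.6  0.9 84.3] wz [(np.float64(-0.0), 'j6->44'), (np.float64(-180.0), 'j6->-136')] tilt 0.04
```

Emit:
{"name": "arm_command", "arguments": {"increments": [{"tx":0,"ty":0,"tz":0.04,"wx":0,"wy":0,"wz":0},{"tx":0,"ty":0,"tz":0.062,"wx":0,"wy":0,"wz":0},{"tx":0,"ty":0,"tz":0.07,"wx":0,"wy":0,"wz":0},{"tx":0,"ty":0,"tz":0.077,"wx":0,"wy":0,"wz":0},{"tx":0,"ty":0,"tz":0.084,"wx":0,"wy":0,"wz":0},{"tx":0,"ty":0,"tz":0.084,"wx":0,"wy":0,"wz":0}]}}

```text
time_s: 47.5
position: [0.4923, -0.208, 0.3136]
tcp_rot: [0.98, 0.197, -0.0, -0.0]
ft_force: [-0.2, 0.5, -0.9]
width: 0.618
grasp_force: 25.0
```

Emit:
{"name": "arm_command", "arguments": {"increments": [{"tx":0,"ty":0,"tz":0,"wx":0,"wy":0,"wz":0},{"tx":0,"ty":0,"tz":0,"wx":0,"wy":0,"wz":0},{"tx":0,"ty":0,"tz":0,"wx":0,"wy":0,"wz":0},{"tx":0,"ty":0,"tz":-0.03,"wx":0,"wy":0,"wz":0},{"tx":0,"ty":0,"tz":-0.06,"wx":0,"wy":0,"wz":0},{"tx":0,"ty":0,"tz":-0.06,"wx":0,"wy":0,"wz":0}], "gripper": 50}}

```text
time_s: 48.25
position: [0.4925, -0.2081, 0.3762]
tcp_rot: [0.98, 0.197, 0.001, 0.001]
ft_force: [0.4, -0.3, 0.2]
width: 0.804
grasp_force: 0.0
```

```bash
python3 -c "
from h import *
inslot(5)"
```

```text
[ 0.4925 -0.2081  0.3762] [ 0.4 -0.3  0.2]
105 [ 488.6 -209.5   56.7   25.9  -67.3]
125 [ 490.3 -208.9   55.6   22.3  -67.3]
slot [ 0.4921 -0.2082]
shift mm [-0.6 -0.3 98.2] wz [(np.float64(-0.1), 'j6->44'), (np.float64(-180.1), 'j6->-136')] tilt 0.21
```

Emit:
{"name": "arm_command", "arguments": {"increments": [{"tx":0,"ty":0,"tz":0,"wx":0,"wy":0,"wz":0},{"tx":0,"ty":0,"tz":0,"wx":0,"wy":0,"wz":0},{"tx":0,"ty":0,"tz":0,"wx":0,"wy":0,"wz":0},{"tx":0,"ty":0,"tz":0.0,"wx":0,"wy":0,"wz":0},{"tx":0,"ty":0,"tz":0.02,"wx":0,"wy":0,"wz":0},{"tx":0,"ty":0,"tz":0.045,"wx":0,"wy":0,"wz":0},{"tx":0,"ty":0,"tz":0.055,"wx":0,"wy":0,"wz":0},{"tx":0,"ty":0,"tz":0.065,"wx":0,"wy":0,"wz":0}], "gripper": 255}}

```text
time_s: 49.3
position: [0.4926, -0.208, 0.3089]
tcp_rot: [0.98, 0.197, 0.001, 0.0]
ft_force: [2.0, -0.6, 3.1]
width: 0.015
grasp_force: 1.6
```

Emit:
{"name": "arm_command", "arguments": {"increments": [{"tx":0,"ty":0,"tz":0.01,"wx":0,"wy":0,"wz":0},{"tx":0,"ty":0,"tz":0.018,"wx":0,"wy":0,"wz":0},{"tx":0,"ty":0,"tz":0.026,"wx":0,"wy":0,"wz":0},{"tx":0,"ty":0,"tz":0.034,"wx":0,"wy":0,"wz":0},{"tx":0,"ty":0,"tz":0.034,"wx":0,"wy":0,"wz":0}]}}

```text
time_s: 49.92
position: [0.4922, -0.2079, 0.2739]
tcp_rot: [0.98, 0.197, -0.0, -0.0]
ft_force: [2.5, 0.4, -0.9]
width: 0.004
grasp_force: 1.2
```

Emit:
{"name": "arm_command", "arguments": {"increments": [{"tx":0,"ty":0,"tz":0,"wx":0,"wy":0,"wz":0},{"tx":0,"ty":0,"tz":-0.02,"wx":0,"wy":0,"wz":0},{"tx":0,"ty":0,"tz":-0.06,"wx":0,"wy":0,"wz":0},{"tx":0,"ty":0,"tz":-0.11,"wx":0,"wy":0,"wz":0},{"tx":0,"ty":0,"tz":-0.13,"wx":0,"wy":0,"wz":0}]}}

```text
time_s: 50.55
position: [0.492, -0.208, 0.4095]
tcp_rot: [0.98, 0.197, 0.002, 0.001]
ft_force: [0.1, -0.7, 0.0]
width: 0.006
grasp_force: 0.0
```

```bash
python3 -c "
from h import *
status('9'); inslot('5b')
a=2.52-1.26+BYAW; L=BIN+.068*np.array([np.cos(a),np.sin(a)]); print(L); rel((*L,.41),np.degrees(a)+90)
a,b=cv2.imread('pics/w9.png'),cv2.imread('pics/t9.png')
cv2.imwrite('pics/m9.png',np.vstack([np.hstack([cv2.resize(a,(400,300)),cv2.resize(b,(400,300))])]))"
```

```text
50.55 [ 0.492  -0.208   0.4095] 0.5426285999732214 0.0
slot px [277 206] bright med/max 64.0 117.0
[ 0.4922 -0.208   0.4079] [ 0.1  0.3 -0. ]
slot [ 0.4921 -0.2082]
shift mm [ -0.5  -0.2 129.9] wz [(np.float64(-0.1), 'j6->44'), (np.float64(-180.1), 'j6->-136')] tilt 0.22
[ 0.51518206 -0.128558  ]
shift mm [ 51.9 -64.4  -4.4] wz [(np.float64(-72.3), 'j6->-19'), (np.float64(107.7), 'j6->161')] tilt 0.08
```

View pics/m9.png

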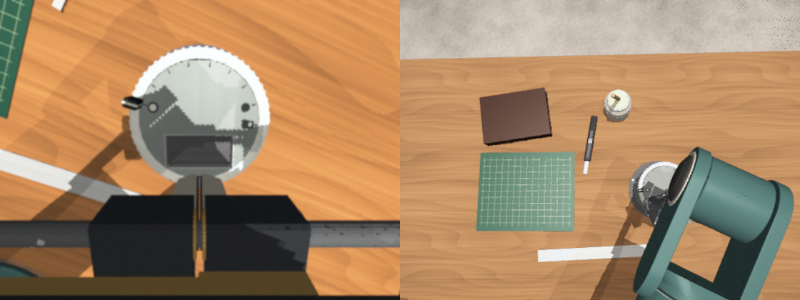

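The mat is empty, the slot is clear with its flap shut, and the lug is still at the ring. Now to grip the lug and turn the collar back.

Emit:
{"name": "arm_command", "arguments": {"increments": [{"tx":0.02,"ty":-0.025,"tz":0,"wx":0,"wy":0,"wz":-10},{"tx":0.035,"ty":-0.044,"tz":0,"wx":0,"wy":0,"wz":-20},{"tx":0.052,"ty":-0.064,"tz":0,"wx":0,"wy":0,"wz":-30},{"tx":0.052,"ty":-0.064,"tz":0,"wx":0,"wy":0,"wz":-40},{"tx":0.052,"ty":-0.064,"tz":0,"wx":0,"wy":0,"wz":-50},{"tx":0.052,"ty":-0.064,"tz":0,"wx":0,"wy":0,"wz":-60},{"tx":0.052,"ty":-0.064,"tz":0,"wx":0,"wy":0,"wz":-70},{"tx":0.052,"ty":-0.064,"tz":0,"wx":0,"wy":0,"wz":-72},{"tx":0.052,"ty":-0.064,"tz":0,"wx":0,"wy":0,"wz":-72},{"tx":0.052,"ty":-0.064,"tz":0,"wx":0,"wy":0,"wz":-72}], "gripper": 110}}

```text
time_s: 51.95
position: [0.5156, -0.1289, 0.4044]
tcp_rot: [0.678, 0.735, -0.0, -0.0]
ft_force: [-0.1, -0.1, 1.7]
width: 0.569
grasp_force: 0.0
```

```bash
python3 -c "
from h import *
s=state(); print(s['position'].round(4),s['width']*93)
rel((.5152,-.1286,.315),95)"
```

```text
[ 0.5156 -0.1289  0.4044] 52.945004558853874
shift mm [ 0.3 -0.3 89.4] wz [(np.float64(89.6), 'j6->71'), (np.float64(-90.4), 'j6->-109')] tilt 0.03
```

Emit:
{"name": "arm_command", "arguments": {"increments": [{"tx":0,"ty":0,"tz":0.05,"wx":0,"wy":0,"wz":0},{"tx":0,"ty":0,"tz":0.08,"wx":0,"wy":0,"wz":0},{"tx":0,"ty":0,"tz":0.089,"wx":0,"wy":0,"wz":0},{"tx":0,"ty":0,"tz":0.089,"wx":0,"wy":0,"wz":0}]}}

```text
time_s: 52.45
position: [0.5157, -0.1289, 0.3162]
tcp_rot: [0.678, 0.735, 0.0, 0.0]
ft_force: [-0.0, -0.6, 1.0]
width: 0.57
grasp_force: 0.0
```

Emit:
{"name": "arm_command", "arguments": {"increments": [{"tx":0,"ty":0,"tz":0,"wx":0,"wy":0,"wz":0},{"tx":0,"ty":0,"tz":0,"wx":0,"wy":0,"wz":0},{"tx":0,"ty":0,"tz":0,"wx":0,"wy":0,"wz":0},{"tx":0,"ty":0,"tz":0,"wx":0,"wy":0,"wz":0},{"tx":0,"ty":0,"tz":0,"wx":0,"wy":0,"wz":0},{"tx":0,"ty":0,"tz":0,"wx":0,"wy":0,"wz":0}], "gripper": 255, "newtons": 15}}

```text
time_s: 53.2
position: [0.5156, -0.1289, 0.3158]
tcp_rot: [0.678, 0.735, -0.0, -0.0]
ft_force: [-1.5, 0.5, 1.5]
width: 0.108
grasp_force: 15.0
```

Run:
```python
from h import *
s=state(); print(s["position"].round(4),s["ft_force"].round(1),s["width"]*93,s["grasp_force"])
p=s["position"][:2]-BIN; t=np.arctan2(p[1],p[0])-BYAW+1.26; print(np.linalg.norm(p), t)
arc(t,1.26,12)
```

```text
[ 0.5156 -0.1289  0.3158] [-1.5  0.5  1.5] 10.029031135475632 15.000201612710953
0.0676167552513289 2.5146822878535984
-0 7 6 | -1 14 12 | -3 21 18 | -6 27 24 | -9 34 30 | -13 40 36 | -17 45 42 | -22 50 48 | -28 55 54 | -34 59 60 | -40 62 66 | -47 64 72 |
```

Emit:
{"name": "arm_command", "arguments": {"increments": [{"tx":0,"ty":0.007,"tz":0,"wx":0,"wy":0,"wz":6},{"tx":-0.001,"ty":0.014,"tz":0,"wx":0,"wy":0,"wz":12},{"tx":-0.003,"ty":0.021,"tz":0,"wx":0,"wy":0,"wz":18},{"tx":-0.006,"ty":0.028,"tz":0,"wx":0,"wy":0,"wz":24},{"tx":-0.009,"ty":0.034,"tz":0,"wx":0,"wy":0,"wz":30},{"tx":-0.013,"ty":0.04,"tz":0,"wx":0,"wy":0,"wz":36},{"tx":-0.018,"ty":0.045,"tz":0,"wx":0,"wy":0,"wz":42},{"tx":-0.023,"ty":0.05,"tz":0,"wx":0,"wy":0,"wz":48},{"tx":-0.028,"ty":0.055,"tz":0,"wx":0,"wy":0,"wz":54},{"tx":-0.034,"ty":0.059,"tz":0,"wx":0,"wy":0,"wz":60},{"tx":-0.041,"ty":0.062,"tz":0,"wx":0,"wy":0,"wz":66},{"tx":-0.047,"ty":0.064,"tz":0,"wx":0,"wy":0,"wz":72}]}}

```text
time_s: 54.7
position: [0.5836, -0.1705, 0.3158]
tcp_rot: [0.981, 0.195, 0.0, -0.0]
ft_force: [4.4, 1.8, -0.2]
width: 0.107
grasp_force: 15.0
```

Run:
```python
from h import *
s=state(); print(s["position"].round(4),s["ft_force"].round(1),s["width"]*93,s["grasp_force"])
p=s["position"][:2]-BIN; t=np.arctan2(p[1],p[0])-BYAW+1.26; print(np.linalg.norm(p), t)
arc(t,0,12)
```

```text
[ 0.5836 -0.1705  0.3158] [ 4.4  1.8 -0.2] 9.94910442230848 14.998405873775482
0.06758871103277915 1.2538072812059977
-0 7 6 | -1 14 12 | -3 21 18 | -6 27 24 | -9 34 30 | -13 40 36 | -17 45 42 | -22 50 48 | -28 55 54 | -34 58 60 | -40 62 66 | -47 64 72 |
```

Emit:
{"name": "arm_command", "arguments": {"increments": [{"tx":0,"ty":0.007,"tz":0,"wx":0,"wy":0,"wz":6},{"tx":-0.001,"ty":0.014,"tz":0,"wx":0,"wy":0,"wz":12},{"tx":-0.003,"ty":0.021,"tz":0,"wx":0,"wy":0,"wz":18},{"tx":-0.006,"ty":0.028,"tz":0,"wx":0,"wy":0,"wz":24},{"tx":-0.009,"ty":0.034,"tz":0,"wx":0,"wy":0,"wz":30},{"tx":-0.013,"ty":0.04,"tz":0,"wx":0,"wy":0,"wz":36},{"tx":-0.018,"ty":0.045,"tz":0,"wx":0,"wy":0,"wz":42},{"tx":-0.023,"ty":0.05,"tz":0,"wx":0,"wy":0,"wz":48},{"tx":-0.028,"ty":0.055,"tz":0,"wx":0,"wy":0,"wz":54},{"tx":-0.034,"ty":0.059,"tz":0,"wx":0,"wy":0,"wz":60},{"tx":-0.041,"ty":0.062,"tz":0,"wx":0,"wy":0,"wz":66},{"tx":-0.047,"ty":0.064,"tz":0,"wx":0,"wy":0,"wz":72}]}}

```text
time_s: 56.2
position: [0.5648, -0.2484, 0.3159]
tcp_rot: [0.908, -0.419, 0.001, 0.0]
ft_force: [8.1, -7.2, -2.8]
width: 0.105
grasp_force: 15.0
```

Run:
```python
from h import *
s=state(); print(s["position"].round(4),s["ft_force"].round(1),s["width"]*93,s["grasp_force"])
p=s["position"][:2]-BIN; t=np.arctan2(p[1],p[0])-BYAW+1.26; print(np.linalg.norm(p), t)
```

```text
[ 0.5648 -0.2484  0.3159] [ 8.1 -7.2 -2.8] 9.777020749306606 14.997903406620026
0.06798108384634118 -0.011067897174149133
```

At the shut angle (-0.01 rad). Releasing and lifting straight up.

Emit:
{"name": "arm_command", "arguments": {"increments": [{"tx":0,"ty":0,"tz":0,"wx":0,"wy":0,"wz":0},{"tx":0,"ty":0,"tz":0,"wx":0,"wy":0,"wz":0},{"tx":0,"ty":0,"tz":0,"wx":0,"wy":0,"wz":0},{"tx":0,"ty":0,"tz":0,"wx":0,"wy":0,"wz":0},{"tx":0,"ty":0,"tz":-0.03,"wx":0,"wy":0,"wz":0},{"tx":0,"ty":0,"tz":-0.08,"wx":0,"wy":0,"wz":0},{"tx":0,"ty":0,"tz":-0.13,"wx":0,"wy":0,"wz":0},{"tx":0,"ty":0,"tz":-0.16,"wx":0,"wy":0,"wz":0},{"tx":0,"ty":0,"tz":-0.16,"wx":0,"wy":0,"wz":0}], "gripper": 110}}

```text
time_s: 57.32
position: [0.5644, -0.2475, 0.4785]
tcp_rot: [0.909, -0.417, 0.002, 0.0]
ft_force: [-0.1, 0.1, 0.4]
width: 0.568
grasp_force: 0.0
```

Run:
```python
from h import *
s=state(); im=read_camera("wrist"); print(s["position"].round(3),s["width"],proj(ray("wrist",s),[[.5654,-.2479,.15]]).round())
t=read_camera("top"); print(cases(t,ray("top")))
cv2.imwrite("pics/f.png",np.hstack([im[130:330,180:390],cv2.resize(t[60:400,90:440],(210,200))]).repeat(2,0)[:, :].repeat(1,1) if 0 else cv2.resize(np.hstack([im[130:330,180:390],cv2.resize(t[60:400,90:440],(210,200))]),None,fx=1.9,fy=1.9,interpolation=cv2.INTER_CUBIC))
```

```text
[ 0.564 -0.248  0.478] 0.568139343857307 [[279. 196.]]
[]
```

View pics/f.png

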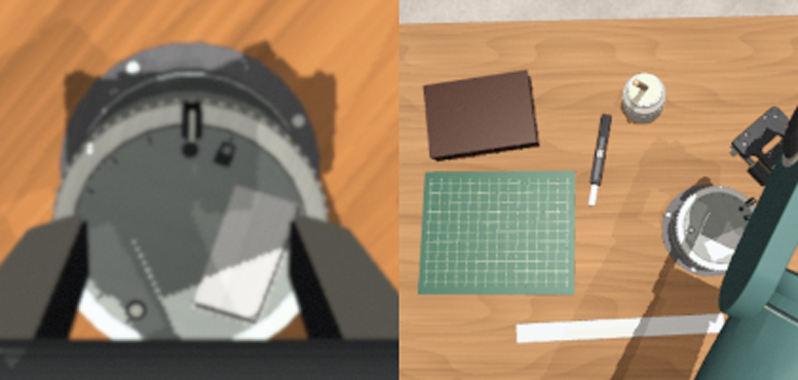

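The lug at (191,120) stands exactly beside the solid dot at (190,148). The shutter covers the slot, the mat is empty, and the knife, pot and book haven't moved. Handing in.

```bash
python3 -c "
from rig import *
print(job_done())"
```

```text
the job is handed in; nothing more can be done
None
```

All five cases are inside the blade safe, the flap is shut, the collar is clicked in at the solid dot (never taken to the padlock), and the knife, paste pot and book were left where they were; I handed the job in at about 57 s.

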